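Fit the battery and pulse the sample grinder

TASK

Get the cordless sample grinder pulsing: drop its battery pack fully into the bay on the grinder's side and swing the latch shut over it, then drop the lid into the collar and twist it clockwise about 30 degrees, half-way to its lock click. Finish while still gripping the lid and holding it at that pulse position against its return spring; never let it go on to the click, and leave the cups, tray, jar, spoon and brush where they are.

Things in the scene. Friction and masses are not known exactly. Their poses are not given: they have to be found in the camera images.
- grinder: Black cordless coffee-sample grinder, fixed: a round column 110 mm across, 140 mm high, steel collar round its open bowl; battery bay 70 x 90 mm (x, y), 90 mm high, on its -y side. Origin on the column's axis at table height, z up. Steel ribs outside the collar mark entry (at +x and -x), pulse (30 degrees clockwise of entry) and lock (60 degrees).
- mouth (a point): Centre of the collar's top face, on the column's axis, 140 mm up, axes as the grinder's. The collar is an 8 mm thick ledge, bore 76 mm, with two entry notches 21 mm wide reaching to a radius of 47 mm at +x and -x; the lid's lugs turn in a cavity below it. The lid's flange comes to rest on this face.
- interlock (a joint): Sprung carrier ring under the collar, rad, turned clockwise (from above) by the lid's lugs: 0 = rest at entry; it lags the lid's angle by up to 0.1 (play). About 0.5 = pulse; at about 0.8 a stiff click detent begins (it takes 0.45 N m to pass), locked at 1.03, stop 1.06. The spring pushes back with 0.12 N m at pulse and turns the lid back to entry if let go.
- lid: Grey bayonet lid, 0.12 kg, stands on its plug; origin under the plug's centre. Plug 72.6 mm across, z 0-16 mm; flange 92 mm across, z 16-22; grip bar along x 60 mm long, 18 wide (y), z 22-50. Two lugs 14 mm wide at +x and -x, to radius 44.5 mm, z 0-6.5: enters only with the bar along the grinder's x, either way round. Seated, origin 16 mm below point mouth; turns clockwise only.
- battery: Black battery pack, block 42 x 70 x 45 mm (x, y, z), 0.2 kg; grip rib on top 20 mm wide (x), y -5 to 33 mm, z 45-73; the rest of the top (y -35 to -5) is a bare shoulder for the latch. Origin under its centre, z up. It goes in upright, axes along the grinder's: rib end next to the column, shoulder away from it.
- bay (a point): Centre of the battery pocket's floor, 45 mm up and 105 mm along the grinder's -y from its axis, axes as the grinder's. Pocket 46 x 74 mm (x, y), 45 mm deep, open at the top. The seated battery's origin is at this point and its shoulder is level with the bay's rim (z = 90 mm).
- latch (a joint): Swing latch on the bay's rim, rad, vertical axis, growing clockwise seen from above: 0 = open stop (pointing away from the column), 2.02 = shut, pointing along the grinder's -x across the battery's shoulder. Starts 0 to 0.4; stays where left (0.5 N at the tab moves it). Bar 14 mm wide, z 93-99 mm; cannot shut if the battery is proud or the wrong way round.
- latch_tab (a point): Top of the latch's upright black finger tab, 127 mm up, 62 mm from the pivot; tab 9 mm thick across the latch (x), 14 mm along it (y), standing 28 mm above the bar. The point's -y axis points from pivot to tab.
- latch_pivot (a point): Latch pivot, on its axis, z = 93 mm; in the grinder's axes 29 mm along +x and 22 mm along -y from point bay. Its boss, 16 mm across, rises to 103 mm.
- mug0: White mug, 80 mm across, 85 mm high; origin under its centre. Bystander.
- mug1: White mug like mug0. Bystander.
- mug2: White mug like mug0, between the robot and the grinder. Bystander.
- tray0: Open sample tray with beans, 200 x 130 x 26 mm; origin under its centre. Bystander.
- jar: Closed jar, 70 mm across, 110 mm high; origin under its centre. Bystander.
- spoon: Steel cupping spoon, 160 mm long, lying along its x. Bystander.
- brush: Bench brush, 170 mm long, lying along its x. Bystander.
Things that resemble listed ones, but are neither listed nor needed, are in the scene too. What is shaped like the lid but red is not meant.

How it is judged:
By the outcome, as a careful person would: the job done as asked, in the order asked, and still so for the second after the job is handed in, while the arm keeps its last pose, push and grip.
It also fails if it takes over 70 s, if anything falls off the work surface, if the arm or the gripper's body presses on something with over 40 N, if the wrist force passes 120 N, or if a joint passes its speed limit or range.

ROBOT

A 6-joint arm with a two-finger parallel gripper is mounted at the origin on the work surface. World frame = base frame: x ahead of the robot, y to its left, z up, the work surface at z = 0. Lengths are in m, angles in rad, forces in N, time in s.
With the tool pointing down it reaches from about 0.35 to 0.775 m from the base axis. Payload 5.5 kg.
Tool frame: the origin (TCP) lies between the finger pads; the fingertips stand 11 mm ahead of it and the grasp point (between the pads) lies 8 mm behind it (tips_ahead is the distance from the TCP to the fingertips, in m); z points along the fingers, y is the line along which they close (so a half turn about z gives the same grasp; the last joint's range is limited). The gripper opens to 85 mm and grips with 20 to 120 N. Pads are 22 mm wide; open, the fingers measure 114 mm over their backs; the gripper's body (76 mm by 85 mm) begins 54 mm behind the grasp point. The pads swing forward as they close: fully open they stand 13 mm farther back than shut.
Start: joints at [-1.328, 0.313, 0.046, 1.304, 0, 1.431], TCP at [0.215, -0.533, 0.242] pointing down, gripper open.
Joint ranges: [-2.76, 2.76], [-0.86, 1.69], [-1.03, 1.26], [-2.2, 2.34], [-1.47, 1.5], [-3.14, 3.14]. Speed limits (rad/s): [2.57, 2.57, 3.14, 3.14, 3.14, 3.14].

INTERFACE

Orientations are given as a unit quaternion [w, x, y, z].
In Python, from workcell import * gives the robot as it stands. The module is installed in compiled form; this text tells all that it offers.
- The arm moves only by the tool jog_arm, never from a script. Its argument "moves" is a list of rows, each an object with "fingers": the closure, from 0 (fully open) to 1 (shut); "slide": the shift along the tool's x, y, z in mm, a list of three; "angular": the turn, a rotation vector about the tool's x, y, z in degrees, a list of three. A call has 1 to 10 rows; each row is the pose to reach, as a shift and turn from the pose commanded when the call began, along the tool's axes at that moment; what a row does not reach only later rows make up. A row lasts 1/12 s, in which the tool goes at most 41.7 mm and 7.16 degrees, less where a joint would pass 70% of its speed; a pose out of reach is approached as far as the arm can. A call with a gripper value outside its range is refused whole. The fingers move at their own pace and stop on an object; "squeeze" is the grip in N (left out, the last holds). Time passes only in rows, so rows that repeat a pose let the fingers close. It gives the time, the measured TCP pose, the force, the opening and the grip force at its end, in the units of the state.
- get_state(): the state, without advancing time (a new reading comes with each control period).
- read_camera(name): name is "scene" or "top" or "wrist"; returns a dict with "color" (420x560x3 uint8, red, green, blue), "fovy" (degrees; the focal length in pixels is half the picture's height over the tangent of half this angle, whatever the lens; pixels are square), "cx", "cy" (the principal point, pixels), "world_from_camera" (4x4, takes a point from camera to world coordinates); the wrist camera has in their place "tool_from_camera" (4x4, takes a point from camera to tool coordinates, whose origin is the TCP and whose axes are the flange's). Camera axes: x right, y down, z forward; pixel columns grow to the right and rows downward; lengths in m; the calibration is good to about 2 mm. A picture is of the moment at which its call begins: read the wrist's pose just before it. There is no depth.
- hand_in(): hands the job in; it is judged then, once.
Trained networks look in a picture, given as the dict that the camera call returned (one of the last four; its "shot" number tells which), for a name from the list of things; names that differ only in an ending like _2 or _b are one class to them, and where a whole thing is asked for, a point or a joint stands for the part that bears it (a point fixed in the world has none). Each returns a list of dicts, best first, with "p" (0 to 1); they miss things now and then, are a little off and sometimes report something else, mostly with a low value. They report only what shows in the picture. A call takes as long as a camera call. They do not tell look-alikes from the thing itself.
- look_for(target, picture): "point" ([column, row] in pixels, amid what is visible of it).
- tip_of(target, picture): "point" ([column, row] in pixels: a listed point, or the origin of a listed thing).
The state is a dict: "clock": time; "joint_pos": joint angles; "qvel": joint speeds; "tau": joint torques, N m; "tcp_pos": TCP position; "orientation": TCP orientation; "wrist_force": force on the tool from outside, world axes, zero at the start; "ft_torque": the same for the moment, N m; "finger_gap": finger opening in m; "grip_force": force on a finger pad.
Only numpy, scipy, OpenCV 4.12 (cv2) and the standard library are available. Lean on these libraries where they do the work, as an engineer would, in place of code of your own. Each camera call takes 0.05 s, during which the arm holds its last target. There are 200 camera calls.

## Working session

There is one attempt and no reset: what is moved stays moved. The work goes in short steps, Python scripts to look and compute and a tool call to move; the robot and the scene stay as the last step left them, time stands still between calls to the robot, and variables do not carry over. Pictures are saved under pics/ and viewed, at most 10 in all, crops included, and the job is handed in when it is done.

Besides the shell and the picture viewer there is one more tool, called after "Request:" by a JSON object that holds its "method" and its "body", one argument or row to a line. jog_arm: Moves the arm, as the interface text tells. Its arguments: {"type":"object","properties":{"moves":{"type":"array","items":{"type":"object","properties":{"fingers":{"type":"number"},"slide":{"type":"array","items":{"type":"number"}},"angular":{"type":"array","items":{"type":"number"}}}}},"squeeze":{"type":"number"}},"required":["moves"]}

```bash
mkdir -p pics
cat > h.py <<'E'
from workcell import *
import numpy as np, cv2
from scipy.spatial.transform import Rotation as R
def rot(q): return R.from_quat([q[1],q[2],q[3],q[0]])
def T(st):
    M=np.eye(4); M[:3,:3]=rot(st['orientation']).as_matrix(); M[:3,3]=st['tcp_pos']; return M
def shot(name,save=None):
    st=get_state(); p=read_camera(name)
    p['W']=p['world_from_camera'] if 'world_from_camera' in p else T(st)@np.array(p['tool_from_camera'])
    p['W']=np.array(p['W'])
    if save: cv2.imwrite('pics/'+save,p['color'][:,:,::-1])
    return p
def f(p): return 210/np.tan(np.radians(p['fovy'])/2)
def px2w(p,uv,z):
    d=p['W'][:3,:3]@np.array([(uv[0]-p['cx'])/f(p),(uv[1]-p['cy'])/f(p),1]); o=p['W'][:3,3]
    return o+d*(z-o[2])/d[2]
def w2px(p,X):
    c=np.linalg.inv(p['W'])@np.append(X,1); return np.array([p['cx']+f(p)*c[0]/c[2],p['cy']+f(p)*c[1]/c[2]])
def totool(st,X,yaw=None):
    """slide mm in current tool axes to bring TCP to X"""
    return np.round(1000*T(st)[:3,:3].T@(np.array(X)-st['tcp_pos']),1)
E
python3 - <<'E'
from h import *
np.set_printoptions(precision=4,suppress=True)
st=get_state(); print(st)
def dd(p): return {k:v for k,v in p.items() if k not in('color',)}
t=shot('top','top0.png'); s=shot('scene','scene0.png'); print(dd(t));print(dd(s))
Z=dict(mouth=.14,grinder=0,lid=0,battery=0,bay=.045,latch_tab=.127,latch_pivot=.093,mug0=0,mug2=0,jar=0,tray0=0)
for n,z in Z.items():
  for nm,p in(('top',t),('scene',s)):
    for d in tip_of(n,p)[:4]: print(n,nm,np.round(d['point']),round(d['p'],2),px2w(p,d['point'],z))
E
```

```text
{'clock': 0.0, 'joint_pos': array([-1.3276,  0.314 ,  0.045 ,  1.3036, -0.    ,  1.4312]), 'qvel': array([ 0.0006, -0.0001, -0.0012,  0.0007,  0.0007,  0.0008]), 'tau': array([ -0.0032, -48.0623,  29.8536,   0.0191,  -0.0003,   0.    ]), 'tcp_pos': array([ 0.2146, -0.5329,  0.2414]), 'orientation': array([-0.0009,  0.9817,  0.1902, -0.0001]), 'wrist_force': array([ 0.281 , -0.1748,  0.5541]), 'ft_torque': array([-0.0019, -0.0207,  0.042 ]), 'grip_force': 0.0, 'finger_gap': 0.08546960158053574}
{'fovy': 46.22703818672407, 'cx': 283.0691847748763, 'cy': 199.49827713569863, 'world_from_camera': array([[ 0.0272, -0.9877,  0.154 ,  0.2501],
       [-0.9996, -0.0268,  0.0043,  0.0162],
       [-0.0001, -0.1541, -0.9881,  1.725 ],
       [ 0.    ,  0.    ,  0.    ,  1.    ]]), 'shot': 1, 'W': array([[ 0.0272, -0.9877,  0.154 ,  0.2501],
       [-0.9996, -0.0268,  0.0043,  0.0162],
       [-0.0001, -0.1541, -0.9881,  1.725 ],
       [ 0.    ,  0.    ,  0.    ,  1.    ]])}
{'fovy': 47.584601889517145, 'cx': 281.10107287161486, 'cy': 204.1870929482296, 'world_from_camera': array([[-0.7613,  0.
[... 2145 characters left out ...]
2. 236.] 0.75 [0.3882 0.0951 0.    ]
mug2 top [205. 151.] 0.72 [0.6872 0.3089 0.    ]
mug2 top [269. 139.] 0.5 [0.7399 0.0798 0.    ]
mug2 scene [298. 358.] 0.88 [0.6781 0.3118 0.    ]
mug2 scene [328. 225.] 0.77 [0.3805 0.1    0.    ]
mug2 scene [145. 199.] 0.69 [ 0.7159 -0.2964  0.    ]
mug2 scene [278. 251.] 0.44 [0.5345 0.0714 0.    ]
jar top [418. 183.] 0.68 [ 0.5924 -0.4555  0.    ]
jar top [270. 196.] 0.48 [0.53   0.0704 0.    ]
jar scene [145. 144.] 0.94 [ 0.611  -0.4648  0.    ]
jar scene [278. 174.] 0.52 [ 0.3764 -0.1184  0.    ]
tray0 top [147. 195.] 0.77 [0.5207 0.507  0.    ]
tray0 top [325. 188.] 0.48 [ 0.5638 -0.1238  0.    ]
tray0 scene [402. 383.] 0.88 [0.5334 0.5069 0.    ]
```

Run:
```python
import cv2
a=cv2.imread('pics/top0.png')[110:310,110:450]; b=cv2.imread('pics/scene0.png')
cv2.imwrite('pics/top0c.png',cv2.resize(a,(800,470),interpolation=cv2.INTER_CUBIC))
```

```text
(no output)
```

View pics/top0c.png

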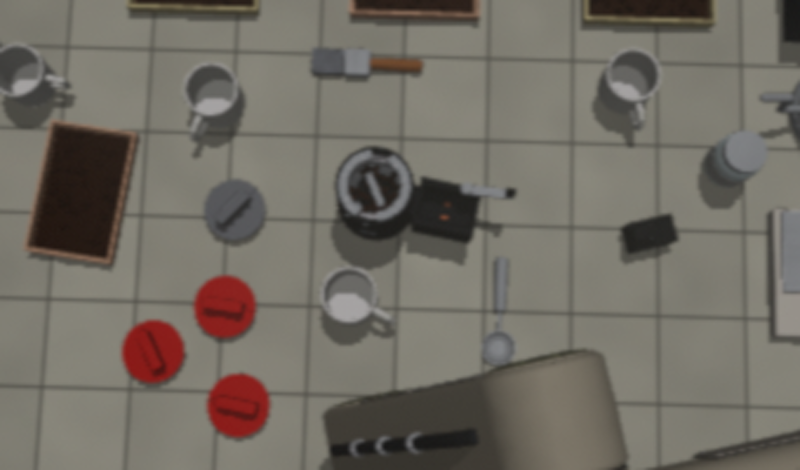

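View pics/scene0.png

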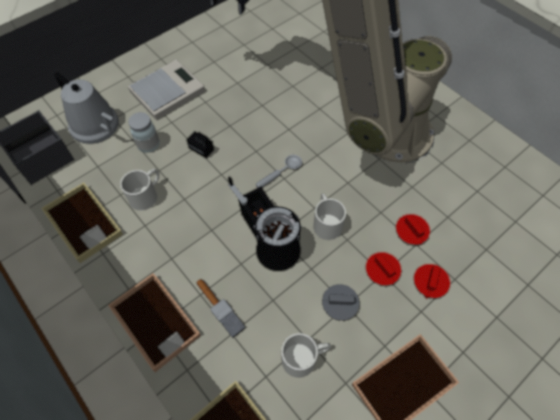

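The top view shows the grey lid at crop (234,210), the battery at (650,235), and the grinder at (375,190) with its bay to the right and the latch open. The red lids are decoys. In the scene view the battery is at (200,145). I'll move over the battery for a closer look.

Run:
```python
from h import *
st=get_state(); print(totool(st,[.47,-.33,.27]))
p=shot('wrist'); print(np.round(p['tool_from_camera'],3),p['fovy'],p['cx'],p['cy'])
```

```text
[312.7 -93.4 -27.7]
[[ 0.003 -0.947 -0.321  0.082]
 [ 1.     0.003  0.     0.001]
 [ 0.001 -0.321  0.947 -0.131]
 [ 0.     0.     0.     1.   ]] 65.70617643468185 273.8398763673322 209.22339278632788
```

Request:
{"method": "jog_arm", "body": {
  "moves": [
    {"slide": [40, -12, -4], "fingers": 0.0},
    {"slide": [80, -24, -8]},
    {"slide": [120, -36, -12]},
    {"slide": [160, -48, -16]},
    {"slide": [200, -60, -20]},
    {"slide": [240, -72, -24]},
    {"slide": [280, -84, -28]},
    {"slide": [313, -93, -28]},
    {"slide": [313, -93, -28]}
  ]
}}

```text
schema error: expected keys fingers, slide, angular
```

Run:
```python
from h import *
st=get_state(); print(st['tcp_pos'],st['orientation'],st['clock'])
p=shot('wrist','w1.png')
for d in tip_of('battery',p)[:3]: print(d['point'],d['p'],px2w(p,d['point'],0))
for d in look_for('battery',p)[:3]: print(d['point'],d['p'],px2w(p,d['point'],0.045))
```

```text
[ 0.21477047 -0.53341504  0.24231586] [ 3.59670081e-05  9.81738607e-01  1.90234873e-01 -8.83171749e-06] 1.25
```

View pics/w1.png

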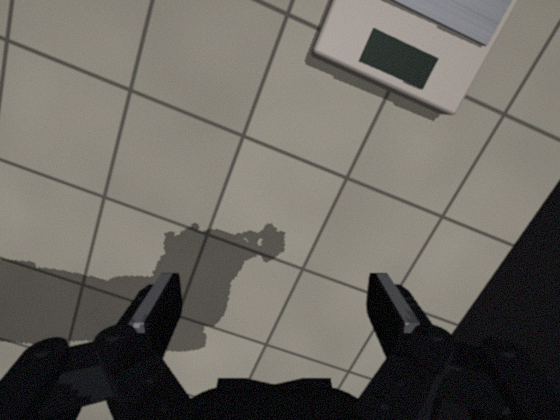

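The arm didn't move because every row needs all three keys. The picture shows only bare table with the fingers at the bottom, (160,290) and (390,290).

Request:
{"method": "jog_arm", "body": {
  "moves": [
    {"slide": [40, -12, -4], "angular": [0, 0, 0], "fingers": 0.0},
    {"slide": [80, -24, -8], "angular": [0, 0, 0], "fingers": 0.0},
    {"slide": [120, -36, -12], "angular": [0, 0, 0], "fingers": 0.0},
    {"slide": [160, -48, -16], "angular": [0, 0, 0], "fingers": 0.0},
    {"slide": [200, -60, -20], "angular": [0, 0, 0], "fingers": 0.0},
    {"slide": [240, -72, -24], "angular": [0, 0, 0], "fingers": 0.0},
    {"slide": [280, -84, -28], "angular": [0, 0, 0], "fingers": 0.0},
    {"slide": [313, -93, -28], "angular": [0, 0, 0], "fingers": 0.0},
    {"slide": [313, -93, -28], "angular": [0, 0, 0], "fingers": 0.0}
  ]
}}

```text
clock: 2.15
tcp_pos: [0.4748, -0.3261, 0.2706]
orientation: [-0.0, 0.981, 0.194, 0.001]
wrist_force: [-0.7, -0.3, 0.2]
finger_gap: 0.0853
grip_force: 0.0
```

Run:
```python
from h import *
st=get_state(); print(st['tcp_pos'],st['orientation'],st['clock'])
p=shot('wrist','w2.png')
for d in tip_of('battery',p)[:3]: print(d['point'],d['p'],px2w(p,d['point'],0))
for d in look_for('battery',p)[:3]: print(d['point'],d['p'],px2w(p,d['point'],0.045))
c=px2w(p,(280,210),0);print(c)
```

```text
[ 0.47479919 -0.32610677  0.27059262] [-1.53009357e-04  9.81065545e-01  1.93671520e-01  1.31001648e-03] 2.15
[285.0, 159.0] 0.62 [ 0.4920577  -0.33527321  0.        ]
[39.2, 44.8] 0.62 [ 0.50985345 -0.06139442  0.045     ]
[289.1, 162.8] 0.58 [ 0.49650777 -0.33673839  0.045     ]
[ 0.42814771 -0.35545368  0.        ]
```

View pics/w2.png

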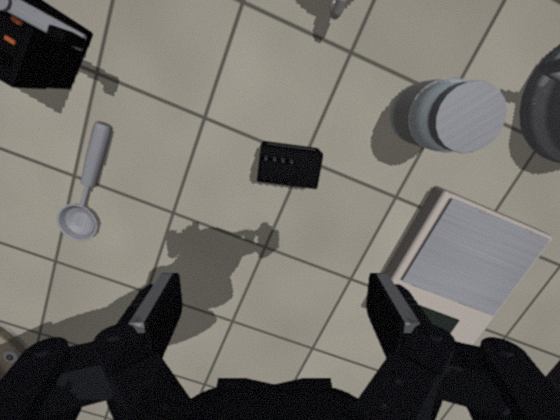

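The battery is at (289,163), with its long axis nearly level in the image. I'll enhance a crop to find the rib end.

Run:
```python
import cv2,numpy as np
a=cv2.imread('pics/w2.png')[125:205,235:345].astype(float)
a=np.clip(255*(a/110)**0.45,0,255).astype('uint8')
cv2.imwrite('pics/w2c.png',cv2.resize(a,(770,560),interpolation=cv2.INTER_CUBIC))
```

```text
(no output)
```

View pics/w2c.png

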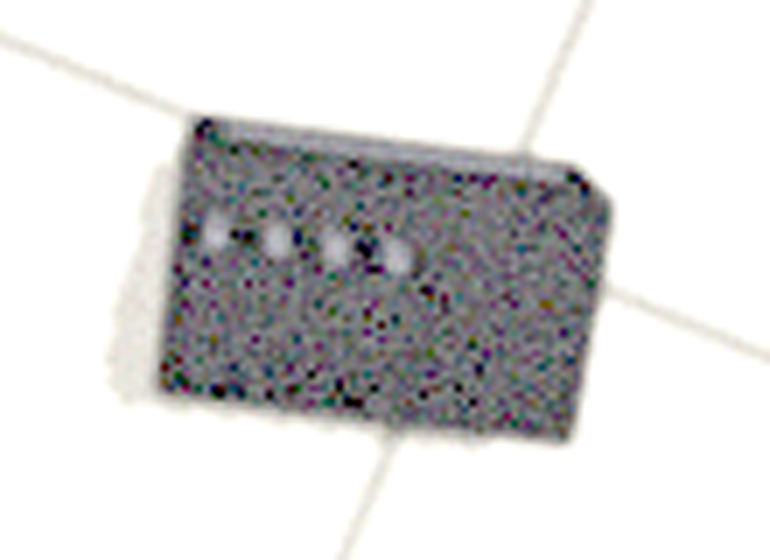

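Rib end isn't clear yet (the light dots on the pack are at about (279,160)). I'll align the fingers across the pack's long axis and go closer.

Request:
{"method": "jog_arm", "body": {
  "moves": [
    {"slide": [4, 4, 15], "angular": [0, 0, -7], "fingers": 0},
    {"slide": [8, 9, 30], "angular": [0, 0, -14], "fingers": 0},
    {"slide": [12, 13, 40], "angular": [0, 0, -21], "fingers": 0},
    {"slide": [16, 17, 50], "angular": [0, 0, -28], "fingers": 0},
    {"slide": [16, 17, 60], "angular": [0, 0, -35], "fingers": 0},
    {"slide": [16, 17, 70], "angular": [0, 0, -42], "fingers": 0},
    {"slide": [16, 17, 70], "angular": [0, 0, -49], "fingers": 0},
    {"slide": [16, 17, 70], "angular": [0, 0, -56], "fingers": 0},
    {"slide": [16, 17, 70], "angular": [0, 0, -63], "fingers": 0},
    {"slide": [16, 17, 70], "angular": [0, 0, -70], "fingers": 0}
  ]
}}

```text
clock: 3.13
tcp_pos: [0.4899, -0.3416, 0.2001]
orientation: [-0.0, 0.694, 0.72, -0.0]
wrist_force: [0.3, 0.9, 0.1]
finger_gap: 0.0855
grip_force: 0.0
```

Request:
{"method": "jog_arm", "body": {
  "moves": [
    {"slide": [0, 0, 0], "angular": [0, 0, -7], "fingers": 0},
    {"slide": [0, 0, 0], "angular": [0, 0, -12], "fingers": 0},
    {"slide": [0, 0, 0], "angular": [0, 0, -12], "fingers": 0}
  ]
}}

```text
clock: 3.38
tcp_pos: [0.4901, -0.3415, 0.2002]
orientation: [-0.0, 0.616, 0.787, -0.0]
wrist_force: [-0.5, -0.0, 0.5]
finger_gap: 0.0855
grip_force: 0.0
```

Run:
```python
from h import *
st=get_state(); print(st['tcp_pos'],st['orientation'],st['clock'],st['joint_pos'])
p=shot('wrist'); 
for d in tip_of('battery',p)[:2]: print(d['point'],d['p'],px2w(p,d['point'],0))
q=shot('wrist'); a=(p['color'].astype(float)+q['color'])/2
a=cv2.GaussianBlur(np.clip(255*(a/110)**0.45,0,255),(0,0),1.0).astype('uint8')[:,:,::-1]
cv2.imwrite('pics/w3.png',a)
```

```text
[ 0.49008135 -0.34154515  0.20024714] [-1.39294886e-04  6.16468530e-01  7.87379516e-01 -1.71887003e-04] 3.3833 [-7.42801873e-01  3.71012620e-01  2.52535749e-02  1.22528804e+00
 -3.64575261e-04  5.85697598e-01]
[278.0, 178.6] 0.65 [ 0.49338151 -0.33765954  0.        ]
```

View pics/w3.png

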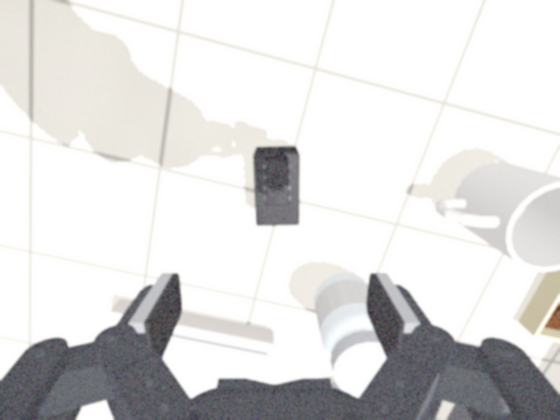

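The rib (darker patch, about (276,172)) is toward the image top, i.e. tool +x. Next I measure the pack's exact centre and yaw from its mask edges.

Run:
```python
from h import *
st=get_state(); p=shot('wrist')
g=cv2.GaussianBlur(p['color'].max(2),(3,3),0)
m=(g<45).astype('uint8'); n,l,s,c=cv2.connectedComponentsWithStats(m)
k=l[190,278]; print(s[k])
ys=np.arange(195,220); L=[];Rr=[]
for y in ys:
    x=np.where(l[y]==k)[0]; L.append(px2w(p,(x.min()-.5,y),.045)); Rr.append(px2w(p,(x.max()+.5,y),.045))
L=np.array(L);Rr=np.array(Rr)
for e in (L,Rr):
    v=e[0]-e[-1]; q=np.polyfit(e[:,1],e[:,0],1); print('dir',90-np.degrees(np.arctan(q[0])) )
print('width',np.linalg.norm((L-Rr).mean(0)))
far=px2w(p,(278,np.where(l[:,278]==k)[0].max()+.5),.045)
near0=px2w(p,(278,np.where(l[:,278]==k)[0].min()-.5),0.0)
print(far,near0,np.linalg.norm(far-near0)); mid=(L+Rr).mean(0)/2; print(mid)
xt=T(st)[:2,0]; print(xt, far[:2]+.035*xt, near0[:2]-.035*xt)
print(w2px(p,[.493,-.337,.045]))
```

```text
[ 253  147   45   78 3365]
dir 106.51441324063566
dir 105.17622757639376
width 0.03949896566725933
[ 0.50175288 -0.36994273  0.045     ] [ 0.48599444 -0.30489241  0.        ] 0.08065279275387321
[ 0.4959258 -0.3534901  0.045    ]
[-0.23665123  0.97159467] [ 0.49347009 -0.33593692] [ 0.49427723 -0.33889822]
[277.47563367 189.65072235]
```

Request:
{"method": "jog_arm", "body": {
  "moves": [
    {"slide": [9, 2, 35], "angular": [0, 0, -1.5], "fingers": 0},
    {"slide": [18, 3, 70], "angular": [0, 0, -1.5], "fingers": 0.2},
    {"slide": [18, 3, 105], "angular": [0, 0, -1.5], "fingers": 0.3},
    {"slide": [18, 3, 130], "angular": [0, 0, -1.5], "fingers": 0.3},
    {"slide": [18, 3, 137], "angular": [0, 0, -1.5], "fingers": 0.3},
    {"slide": [18, 3, 137], "angular": [0, 0, -1.5], "fingers": 0.6},
    {"slide": [18, 3, 137], "angular": [0, 0, -1.5], "fingers": 1},
    {"slide": [18, 3, 137], "angular": [0, 0, -1.5], "fingers": 1},
    {"slide": [18, 3, 137], "angular": [0, 0, -1.5], "fingers": 1},
    {"slide": [18, 3, 137], "angular": [0, 0, -1.5], "fingers": 1}
  ],
  "squeeze": 60
}}

```text
clock: 4.42
tcp_pos: [0.4913, -0.3231, 0.0654]
orientation: [0.002, 0.606, 0.796, -0.0]
wrist_force: [-0.5, -1.1, 3.3]
finger_gap: 0.0187
grip_force: 63.0
```

Request:
{"method": "jog_arm", "body": {
  "moves": [
    {"slide": [0, 0, -20], "angular": [0, 0, 0], "fingers": 1},
    {"slide": [0, 0, -60], "angular": [0, 0, 4], "fingers": 1},
    {"slide": [0, 0, -100], "angular": [0, 0, 8], "fingers": 1},
    {"slide": [20, 6, -135], "angular": [0, 0, 12], "fingers": 1},
    {"slide": [50, 16, -160], "angular": [0, 0, 15], "fingers": 1},
    {"slide": [85, 28, -175], "angular": [0, 0, 18], "fingers": 1},
    {"slide": [122, 42, -185], "angular": [0, 0, 21], "fingers": 1},
    {"slide": [160, 56, -200], "angular": [0, 0, 24], "fingers": 1},
    {"slide": [197, 70, -215], "angular": [0, 0, 27], "fingers": 1},
    {"slide": [230, 83, -235], "angular": [0, 0, 30], "fingers": 1}
  ]
}}

```text
clock: 5.25
tcp_pos: [0.5079, -0.0768, 0.2983]
orientation: [-0.0, 0.792, 0.611, -0.0]
wrist_force: [1.9, 0.1, -2.8]
finger_gap: 0.0188
grip_force: 62.2
```

Request:
{"method": "jog_arm", "body": {
  "moves": [
    {"slide": [9, 3, -10], "angular": [0, 0, 0], "fingers": 1},
    {"slide": [9, 3, -10], "angular": [0, 0, 0], "fingers": 1},
    {"slide": [9, 3, -10], "angular": [0, 0, 0], "fingers": 1}
  ]
}}

```text
clock: 5.5
tcp_pos: [0.5144, -0.0706, 0.3086]
orientation: [0.001, 0.79, 0.613, 0.0]
wrist_force: [0.1, -0.5, -2.4]
finger_gap: 0.0182
grip_force: 62.2
```

```bash
cat >> h.py <<'E'
def bright(p,save,g=.5): cv2.imwrite('pics/'+save,np.clip(255*(p['color'][:,:,::-1]/200.)**g,0,255).astype('uint8'))
E
python3 - <<'E'
from h import *
st=get_state(); print(st['tcp_pos'],st['orientation'],st['clock'],st['wrist_force'],st['finger_gap'])
p=shot('wrist'); bright(p,'w4.png')
for n,z in dict(mouth=.14,grinder=0,bay=.045,latch_tab=.127,latch_pivot=.093,battery=.2).items():
    for d in tip_of(n,p)[:2]: print(n,d['point'],d['p'],px2w(p,d['point'],z))
E
```

```text
[ 0.51444543 -0.07061704  0.30864607] [1.08495024e-03 7.90435884e-01 6.12543625e-01 4.93410988e-04] 5.5 [ 0.12369892 -0.53747858 -2.42155673] 0.01815252686161445
mouth [250.8, 27.3] 0.98 [0.53083889 0.06661862 0.14      ]
grinder [257.6, 51.2] 0.58 [0.53006467 0.06676896 0.        ]
grinder [264.6, 143.1] 0.32 [ 0.50990295 -0.04296711  0.        ]
bay [267.9, 142.1] 0.92 [ 0.51658548 -0.03756527  0.045     ]
latch_pivot [291.6, 166.2] 0.6 [ 0.53707896 -0.06312582  0.093     ]
battery [271.7, 251.3] 0.84 [ 0.50455917 -0.10529567  0.2       ]
```

View pics/w4.png

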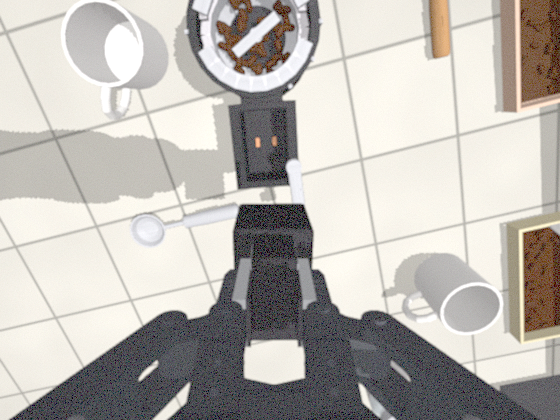

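The view shows the bay with its two orange contacts at (267,142), the bowl at (255,25), and the latch bar running from (293,163) to (299,203), roughly open. I'll fit the bay rim for pose and yaw.

Run:
```python
from h import *
from scipy.optimize import least_squares
p=shot('wrist')
for n,a,b,z in(('left',(229,107),(241,188),.09),('right',(295,101),(297,160),.09),('latch',(293,163),(299,203),.099)):
    A,B=px2w(p,a,z),px2w(p,b,z); v=B-A; print(n,A[:2],B[:2],'angle of -y axis yaw',np.degrees(np.arctan2(v[0],-v[1])),np.linalg.norm(v))
c=[px2w(p,u,.09)[:2] for u in((229,107),(241,188),(295,101))];print('width',np.linalg.norm(c[0]-c[2]))
g=cv2.GaussianBlur(p['color'].max(2),(3,3),0)
# silhouette edges of bay vs bright table
pl=[];pr=[]
for y in range(118,182,2):
    r=g[y].astype(int); 
    xs=[x for x in range(215,262) if r[x-1]>60>=r[x+1]]; 
    if xs: pl.append(px2w(p,(xs[0],y),.09))
for y in range(108,156,2):
    r=g[y].astype(int); xs=[x for x in range(320,275,-1) if r[x+1]>60>=r[x-1]]
    if xs: pr.append(px2w(p,(xs[0],y),.09))
for e in(pl,pr):
    e=np.array(e); q=np.polyfit(e[:,1],e[:,0],1); print(len(e),'yaw',-np.degrees(np.arctan(q[0])),'x at y=-.0376',np.polyval(q,-.0376),np.std(e[:,0]-np.polyval(q,e[:,1])))
```

```text
left [0.48784938 0.01090483] [ 0.47562245 -0.0742507 ] angle of -y axis yaw -8.17088604473677 0.08602884133672398
right [ 5.54486773e-01 -3.30786410e-04] [ 0.54270104 -0.05945943] angle of -y axis yaw -11.272657709939796 0.06029179444029908
latch [ 0.53770321 -0.05978397] [ 0.53381957 -0.10430572] angle of -y axis yaw -4.985292296946603 0.044690807235124363
width 0.06757796186294932
32 yaw -9.846068095040419 x at y=-.0376 0.4788833350588483 0.00040572741843926695
24 yaw -10.250479570672947 x at y=-.0376 0.5488658394244733 0.0003442226354659601
```

Run:
```python
from h import *
p=shot('wrist'); st=get_state()
g=cv2.GaussianBlur(p['color'].max(2),(3,3),0).astype(int)
C=np.array(p['tool_from_camera'])
def t(uv,z):
    d=C[:3,:3]@np.array([(uv[0]-p['cx'])/f(p),(uv[1]-p['cy'])/f(p),1]); return C[:3,3]+d*(z-C[2,3])/d[2]
E=[]
for x in list(range(243,288,3)):
    ys=[y for y in range(192,222) if g[y-1,x]>60>=g[y+1,x]]
    if ys: E.append(t((x,ys[0]),.0654)); 
E=np.array(E); q=np.polyfit(E[:,1],E[:,0],1); print('end edge tool x',E[:,0].mean(),'tilt',np.degrees(np.arctan(q[0])),len(E))
L=[];Rr=[]
for y in range(212,232,2):
    xs=[x for x in range(222,250) if g[y,x-1]>60>=g[y,x+1]]; 
    if xs: L.append(t((xs[0],y),.0654)[:2])
    xs=[x for x in range(325,302,-1) if g[y,x+1]>60>=g[y,x-1]]
    if xs: Rr.append(t((xs[0],y),.0654)[:2])
print(np.round(L,4).tolist(),np.round(Rr,4).tolist())
print(2*np.degrees(np.arctan2(st['orientation'][2],st['orientation'][1])),st['tcp_pos'])
```

```text
end edge tool x 0.01853184664544516 tilt 1.9477372783392732 15
[[0.0129, -0.0231], [0.0115, -0.0232], [0.0102, -0.0239], [0.0088, -0.0239], [0.0074, -0.0246], [0.006, -0.0247], [0.0046, -0.0253], [0.0032, -0.0254], [0.0018, -0.0261], [0.0004, -0.0262]] [[0.013, 0.0211], [0.0116, 0.0217], [0.0103, 0.0224], [0.0089, 0.0225], [0.0075, 0.0232], [0.0062, 0.0239], [0.0048, 0.0246], [0.0034, 0.0246], [0.002, 0.0253], [0.0006, 0.0261]]
75.36491723179618 [ 0.51377175 -0.07172997  0.30724805]
```

Request:
{"method": "jog_arm", "body": {
  "moves": [
    {"slide": [17, -3, 35], "angular": [0, 0, -1], "fingers": 1},
    {"slide": [34, -6, 70], "angular": [0, 0, -2], "fingers": 1},
    {"slide": [50, -9, 105], "angular": [0, 0, -3.6], "fingers": 1},
    {"slide": [50, -9, 130], "angular": [0, 0, -3.6], "fingers": 1},
    {"slide": [50, -9, 142], "angular": [0, 0, -3.6], "fingers": 1},
    {"slide": [50, -9, 145], "angular": [0, 0, -3.6], "fingers": 1},
    {"slide": [50, -9, 145], "angular": [0, 0, -3.6], "fingers": 1}
  ]
}}

```text
clock: 6.53
tcp_pos: [0.5172, -0.0205, 0.1618]
orientation: [-0.001, 0.772, 0.636, -0.001]
wrist_force: [0.6, -0.0, -1.9]
finger_gap: 0.0188
grip_force: 62.1
```

Run:
```python
from h import *
st=get_state(); print(st['tcp_pos'],2*np.degrees(np.arctan2(st['orientation'][2],st['orientation'][1])),st['wrist_force'],st['ft_torque'],st['clock'])
p=shot('wrist'); bright(p,'w5.png')
s=shot('scene');a=s['color'][150:270,190:330,::-1]; a=np.clip(255*(a/200.)**.5,0,255).astype('uint8')
b=cv2.imread('pics/w5.png')[60:420,130:430]
cv2.imwrite('pics/v5.png',np.hstack([cv2.resize(a,(420,360),interpolation=cv2.INTER_CUBIC),b]))
```

```text
[ 0.51716385 -0.02047159  0.16176211] 79.02149606525691 [ 0.61332562 -0.04719351 -1.87339594] [-0.01328918 -0.05408195  0.00543925] 6.5333
```

View pics/v5.png

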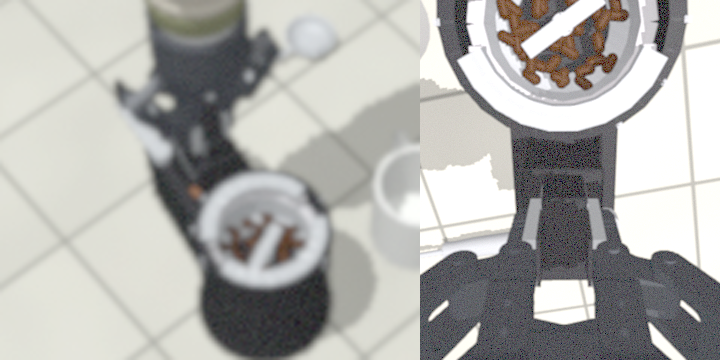

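The wrist view shows the rib (columns 541–586) centred within the bay walls (512–617). Lowering gently.

Request:
{"method": "jog_arm", "body": {
  "moves": [
    {"slide": [0, 0, 8], "angular": [0, 0, 0], "fingers": 1},
    {"slide": [0, 0, 14], "angular": [0, 0, 0], "fingers": 1},
    {"slide": [0, 0, 19], "angular": [0, 0, 0], "fingers": 1},
    {"slide": [0, 0, 23], "angular": [0, 0, 0], "fingers": 1},
    {"slide": [0, 0, 23], "angular": [0, 0, 0], "fingers": 1}
  ]
}}

```text
clock: 7.05
tcp_pos: [0.5176, -0.0205, 0.1388]
orientation: [-0.0, 0.771, 0.636, -0.0]
wrist_force: [-0.2, -0.1, -2.4]
finger_gap: 0.0187
grip_force: 62.2
```

Request:
{"method": "jog_arm", "body": {
  "moves": [
    {"slide": [0, 0, 6], "angular": [0, 0, 0], "fingers": 1},
    {"slide": [0, 0, 12], "angular": [0, 0, 0], "fingers": 1},
    {"slide": [0, 0, 18], "angular": [0, 0, 0], "fingers": 1},
    {"slide": [0, 0, 23], "angular": [0, 0, 0], "fingers": 1},
    {"slide": [0, 0, 26], "angular": [0, 0, 0], "fingers": 1},
    {"slide": [0, 0, 28], "angular": [0, 0, 0], "fingers": 1},
    {"slide": [0, 0, 29], "angular": [0, 0, 0], "fingers": 1},
    {"slide": [0, 0, 29], "angular": [0, 0, 0], "fingers": 1}
  ]
}}

```text
clock: 7.72
tcp_pos: [0.5179, -0.0205, 0.1108]
orientation: [0.0, 0.771, 0.636, -0.0]
wrist_force: [0.7, 0.8, -1.8]
finger_gap: 0.0191
grip_force: 62.3
```

Request:
{"method": "jog_arm", "body": {
  "moves": [
    {"slide": [0, 0, 1.5], "angular": [0, 0, 0], "fingers": 1},
    {"slide": [0, 0, 3], "angular": [0, 0, 0], "fingers": 1},
    {"slide": [0, 0, 3.5], "angular": [0, 0, 0], "fingers": 1},
    {"slide": [0, 0, 3.5], "angular": [0, 0, 0], "fingers": 1}
  ]
}}

```text
clock: 8.05
tcp_pos: [0.5182, -0.0203, 0.1104]
orientation: [0.001, 0.771, 0.636, 0.001]
wrist_force: [-8.4, 2.3, 21.8]
finger_gap: 0.0187
grip_force: 65.3
```

The battery is seated: contact came at TCP z 0.1104, as predicted. I release, rise and turn the tool half round for the latch.

Request:
{"method": "jog_arm", "body": {
  "moves": [
    {"slide": [0, 0, 1], "angular": [0, 0, 0], "fingers": 0.5},
    {"slide": [0, 0, 1], "angular": [0, 0, 0], "fingers": 0.5},
    {"slide": [0, 0, 0], "angular": [0, 0, 0], "fingers": 0.5},
    {"slide": [0, 0, -10], "angular": [0, 0, 0], "fingers": 0.5},
    {"slide": [0, 0, -40], "angular": [0, 0, 0], "fingers": 0.5},
    {"slide": [0, 0, -80], "angular": [0, 0, -7], "fingers": 0.5},
    {"slide": [-15, 0, -115], "angular": [0, 0, -14], "fingers": 0.5},
    {"slide": [-30, 0, -140], "angular": [0, 0, -21], "fingers": 0.5},
    {"slide": [-45, 0, -160], "angular": [0, 0, -28], "fingers": 0.5},
    {"slide": [-60, 0, -170], "angular": [0, 0, -35], "fingers": 0.5}
  ]
}}

```text
clock: 8.88
tcp_pos: [0.5075, -0.0803, 0.2812]
orientation: [0.003, 0.542, 0.841, 0.001]
wrist_force: [0.7, 0.1, -0.4]
finger_gap: 0.0424
grip_force: 0.0
```

Request:
{"method": "jog_arm", "body": {
  "moves": [
    {"slide": [0, 0, 0], "angular": [0, 0, -7], "fingers": 0.5},
    {"slide": [0, 0, 0], "angular": [0, 0, -14], "fingers": 0.5},
    {"slide": [0, 0, 0], "angular": [0, 0, -21], "fingers": 0.5},
    {"slide": [0, 0, 0], "angular": [0, 0, -28], "fingers": 0.5},
    {"slide": [0, 0, 0], "angular": [0, 0, -35], "fingers": 0.5},
    {"slide": [0, 0, 0], "angular": [0, 0, -42], "fingers": 0.5},
    {"slide": [0, 0, 0], "angular": [0, 0, -49], "fingers": 0.5},
    {"slide": [0, 0, 0], "angular": [0, 0, -56], "fingers": 0.5},
    {"slide": [0, 0, 0], "angular": [0, 0, -63], "fingers": 0.5},
    {"slide": [0, 0, 0], "angular": [0, 0, -70], "fingers": 0.5}
  ]
}}

```text
clock: 9.72
tcp_pos: [0.5065, -0.0795, 0.2778]
orientation: [0.0, -0.038, 0.999, -0.0]
wrist_force: [0.5, 0.1, -0.5]
finger_gap: 0.0426
grip_force: 0.0
```

Request:
{"method": "jog_arm", "body": {
  "moves": [
    {"slide": [0, 0, 0], "angular": [0, 0, -7], "fingers": 0.5},
    {"slide": [0, 0, 0], "angular": [0, 0, -14], "fingers": 0.5},
    {"slide": [0, 0, 0], "angular": [0, 0, -21], "fingers": 0.5},
    {"slide": [0, 0, 0], "angular": [0, 0, -28], "fingers": 0.5},
    {"slide": [0, 0, 0], "angular": [0, 0, -35], "fingers": 0.5},
    {"slide": [0, 0, 0], "angular": [0, 0, -42], "fingers": 0.5},
    {"slide": [0, 0, 0], "angular": [0, 0, -49], "fingers": 0.5},
    {"slide": [0, 0, 0], "angular": [0, 0, -56], "fingers": 0.5},
    {"slide": [0, 0, 0], "angular": [0, 0, -63], "fingers": 0.5},
    {"slide": [0, 0, 0], "angular": [0, 0, -70], "fingers": 0.5}
  ]
}}

```text
clock: 10.55
tcp_pos: [0.5065, -0.0794, 0.2778]
orientation: [0.0, -0.604, 0.797, -0.0]
wrist_force: [-0.0, 0.1, -0.1]
finger_gap: 0.0427
grip_force: 0.0
```

Run:
```python
from h import *
st=get_state(); print(st['tcp_pos'],2*np.degrees(np.arctan2(st['orientation'][2],st['orientation'][1])),st['joint_pos'],st['clock'],st['finger_gap'])
p=shot('wrist','w6raw.png'); bright(p,'w6.png')
for n,z in dict(mouth=.14,bay=.045,latch_tab=.127,latch_pivot=.093,battery=.045).items():
    for d in tip_of(n,p)[:2]: print(n,d['point'],d['p'],px2w(p,d['point'],z))
```

```text
[ 0.50653632 -0.07944477  0.27779447] 254.37672818524175 [-3.12169758e-01  1.83397895e-01 -3.75857743e-02  1.34942611e+00
 -1.23013473e-04 -1.61028858e+00] 10.55 0.042720807571554685
mouth [286.3, 344.6] 0.87 [0.5352026  0.07128461 0.14      ]
latch_tab [231.3, 156.6] 0.76 [ 0.53251615 -0.12445044  0.127     ]
latch_tab [389.2, 266.5] 0.61 [0.417174   0.01870812 0.127     ]
latch_pivot [249.8, 210.3] 0.74 [ 0.53698779 -0.0624201   0.093     ]
battery [279.2, 214.9] 0.97 [ 0.51296989 -0.03267296  0.045     ]
```

View pics/w6.png

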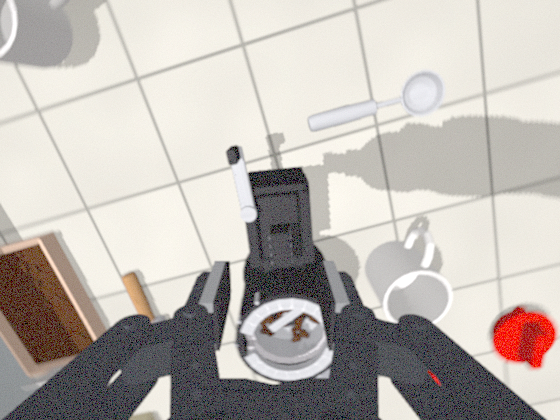

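The view shows the battery down in the bay at (278,205), the latch pivot at (249,213) and the tab at (233,154), so the latch is fully open. I'll grip the tab.

Request:
{"method": "jog_arm", "body": {
  "moves": [
    {"slide": [18, -18, 20], "angular": [0, 0, -5], "fingers": 0.5},
    {"slide": [36, -36, 50], "angular": [0, 0, -10.5], "fingers": 0.5},
    {"slide": [37, -37, 90], "angular": [0, 0, -10.5], "fingers": 0.5},
    {"slide": [37, -37, 125], "angular": [0, 0, -10.5], "fingers": 0.5},
    {"slide": [37, -37, 150], "angular": [0, 0, -10.5], "fingers": 0.5},
    {"slide": [37, -37, 162], "angular": [0, 0, -10.5], "fingers": 0.5},
    {"slide": [37, -37, 162], "angular": [0, 0, -10.5], "fingers": 0.9},
    {"slide": [37, -37, 162], "angular": [0, 0, -10.5], "fingers": 1},
    {"slide": [37, -37, 162], "angular": [0, 0, -10.5], "fingers": 1},
    {"slide": [37, -37, 162], "angular": [0, 0, -10.5], "fingers": 1}
  ],
  "squeeze": 20
}}

```text
clock: 11.68
tcp_pos: [0.5327, -0.1254, 0.1165]
orientation: [0.0, -0.672, 0.74, -0.001]
wrist_force: [0.4, 0.3, -4.1]
finger_gap: 0.0084
grip_force: 24.2
```

Run:
```python
from h import *
st=get_state(); print(st['tcp_pos'],st['wrist_force'],st['ft_torque'],st['finger_gap'],st['joint_pos'])
M=T(st); P=np.array([.5378,-.063,st['tcp_pos'][2]]); v=st['tcp_pos']-P; print(np.linalg.norm(v),2*np.degrees(np.arctan2(st['orientation'][2],st['orientation'][1])),np.degrees(np.arctan2(v[1],v[0]))+360)
for k in range(0,119,7):
    w=R.from_euler('z',-k,degrees=True).apply(v); print(k,np.round(1000*M[:3,:3].T@(P+w-st['tcp_pos']),1))
```

```text
[ 0.53272878 -0.12539866  0.11645665] [ 0.40998395  0.25835057 -4.07868504] [-0.07840252 -0.02273665 -0.01815415] 0.008422631176679624 [-3.77851250e-01  3.28767075e-01 -2.50872711e-01  9.88979232e-01
 -5.69247933e-05 -1.85286104e+00]
0.06260438970452764 264.5118318975765 265.3537103461386
0 [0. 0. 0.]
7 [-0.4  7.6 -0. ]
14 [-1.6 15.2 -0. ]
21 [-3.8 22.5 -0. ]
28 [-6.9 29.5 -0.1]
35 [-10.8  36.1  -0.1]
42 [-15.5  42.1  -0.1]
49 [-20.8  47.6  -0.1]
56 [-26.8  52.3  -0.1]
63 [-33.4  56.3  -0.1]
70 [-40.3  59.4  -0.1]
77 [-47.6  61.7  -0.2]
84 [-55.1  63.1  -0.2]
91 [-62.8  63.5  -0.2]
98 [-70.4  63.   -0.2]
105 [-77.9  61.6  -0.2]
112 [-85.2  59.3  -0.2]
```

Request:
{"method": "jog_arm", "body": {
  "moves": [
    {"slide": [-0.4, 7.6, 0], "angular": [0, 0, 7], "fingers": 1},
    {"slide": [-1.6, 15.2, 0], "angular": [0, 0, 14], "fingers": 1},
    {"slide": [-3.8, 22.5, 0], "angular": [0, 0, 21], "fingers": 1},
    {"slide": [-6.9, 29.5, 0], "angular": [0, 0, 28], "fingers": 1},
    {"slide": [-10.8, 36.1, 0], "angular": [0, 0, 35], "fingers": 1},
    {"slide": [-15.5, 42.1, 0], "angular": [0, 0, 42], "fingers": 1},
    {"slide": [-20.8, 47.6, 0], "angular": [0, 0, 49], "fingers": 1},
    {"slide": [-26.8, 52.3, 0], "angular": [0, 0, 56], "fingers": 1},
    {"slide": [-26.8, 52.3, 0], "angular": [0, 0, 56], "fingers": 1}
  ]
}}

```text
clock: 12.43
tcp_pos: [0.4825, -0.0921, 0.1164]
orientation: [0.001, -0.245, 0.97, 0.0]
wrist_force: [0.5, 2.4, -3.8]
finger_gap: 0.0087
grip_force: 24.2
```

Run:
```python
from h import *
st=get_state(); print(st['tcp_pos'],st['wrist_force'],st['ft_torque'],st['finger_gap'])
M=T(st); P=np.array([.5378,-.063,st['tcp_pos'][2]]); v=st['tcp_pos']-P; print(np.linalg.norm(v),2*np.degrees(np.arctan2(st['orientation'][2],st['orientation'][1])),np.degrees(np.arctan2(v[1],v[0]))+360)
for k in range(0,46,7):
    w=R.from_euler('z',-k,degrees=True).apply(v); print(k,np.round(1000*M[:3,:3].T@(P+w-st['tcp_pos']),1))
```

```text
[ 0.48250361 -0.09211108  0.11639252] [ 0.47046401  2.39972831 -3.82107025] [ 0.37364864 -0.12040585  0.08459367] 0.008667864807077633
0.06249116484676718 208.36351695400697 207.7648059782806
0 [0. 0. 0.]
7 [-0.5  7.6 -0. ]
14 [-2.  15.1  0. ]
21 [-4.4 22.4  0. ]
28 [-7.6 29.3  0. ]
35 [-11.7  35.7   0. ]
42 [-16.5  41.6   0. ]
```

Request:
{"method": "jog_arm", "body": {
  "moves": [
    {"slide": [-0.5, 7.6, 0], "angular": [0, 0, 7], "fingers": 1},
    {"slide": [-2, 15.1, 0], "angular": [0, 0, 14], "fingers": 1},
    {"slide": [-4.4, 22.4, 0], "angular": [0, 0, 21], "fingers": 1},
    {"slide": [-7.6, 29.3, 0], "angular": [0, 0, 28], "fingers": 1},
    {"slide": [-11.7, 35.7, 0], "angular": [0, 0, 35], "fingers": 1},
    {"slide": [-13.3, 37.8, 0], "angular": [0, 0, 37.5], "fingers": 1},
    {"slide": [-13.3, 37.8, 0], "angular": [0, 0, 37.5], "fingers": 1}
  ]
}}

```text
clock: 13.02
tcp_pos: [0.4755, -0.0525, 0.1163]
orientation: [-0.0, 0.077, 0.997, 0.001]
wrist_force: [-4.2, 4.2, 3.1]
finger_gap: 0.0088
grip_force: 25.2
```

Request:
{"method": "jog_arm", "body": {
  "moves": [
    {"slide": [0, 2, 0], "angular": [0, 0, 2], "fingers": 1},
    {"slide": [0, 4, 0], "angular": [0, 0, 3], "fingers": 1},
    {"slide": [0, 4, 0], "angular": [0, 0, 3], "fingers": 1}
  ]
}}

```text
clock: 13.27
tcp_pos: [0.4759, -0.0499, 0.1163]
orientation: [-0.0, 0.103, 0.995, -0.001]
wrist_force: [-5.4, 0.7, 4.6]
finger_gap: 0.0083
grip_force: 26.5
```

Run:
```python
from h import *
st=get_state(); print(st['tcp_pos'],st['wrist_force'],st['ft_torque'],st['finger_gap'],2*np.degrees(np.arctan2(st['orientation'][2],st['orientation'][1])))
```

```text
[ 0.47588905 -0.04988456  0.11625308] [-5.40834067  0.65355147  4.62399083] [0.15969491 1.0374706  0.32279994] 0.008344549639027313 168.15325841739354
```

Request:
{"method": "jog_arm", "body": {
  "moves": [
    {"slide": [1, 2, 0], "angular": [0, 0, 0], "fingers": 1},
    {"slide": [1, 4, 0], "angular": [0, 0, 0], "fingers": 1},
    {"slide": [1, 4, 0], "angular": [0, 0, 0], "fingers": 1}
  ]
}}

```text
clock: 13.52
tcp_pos: [0.4761, -0.0494, 0.1163]
orientation: [-0.0, 0.104, 0.995, -0.005]
wrist_force: [-6.0, -12.2, 1.0]
finger_gap: 0.0085
grip_force: 26.4
```

Run:
```python
from h import *
st=get_state(); print(st['tcp_pos'],st['wrist_force'],st['ft_torque'],st['finger_gap'],2*np.degrees(np.arctan2(st['orientation'][2],st['orientation'][1])))
```

```text
[ 0.47605646 -0.04937883  0.11631405] [ -6.02559548 -12.23586396   0.97054896] [-2.37047639  1.160414    0.21556525] 0.008523321150002391 168.0388034006355
```

The latch is against its stop: 12 N reaction with no further motion. I release it and go to look at the lid.

Request:
{"method": "jog_arm", "body": {
  "moves": [
    {"slide": [0, -3, 0], "angular": [0, 0, 0], "fingers": 0.6},
    {"slide": [0, -3, 0], "angular": [0, 0, 0], "fingers": 0.5},
    {"slide": [0, -3, -4], "angular": [0, 0, 0], "fingers": 0.4},
    {"slide": [0, -3, -40], "angular": [0, 0, 0], "fingers": 0.3},
    {"slide": [0, -3, -80], "angular": [0, 0, 0], "fingers": 0},
    {"slide": [0, -3, -120], "angular": [0, 0, 0], "fingers": 0},
    {"slide": [6, 30, -135], "angular": [0, 0, 0], "fingers": 0},
    {"slide": [12, 70, -140], "angular": [0, 0, 0], "fingers": 0},
    {"slide": [18, 110, -140], "angular": [0, 0, 0], "fingers": 0},
    {"slide": [24, 150, -140], "angular": [0, 0, 0], "fingers": 0}
  ]
}}

```text
clock: 14.35
tcp_pos: [0.4849, 0.1075, 0.2571]
orientation: [0.002, 0.104, 0.995, 0.0]
wrist_force: [-0.1, 0.2, -0.6]
finger_gap: 0.085
grip_force: 0.0
```

Request:
{"method": "jog_arm", "body": {
  "moves": [
    {"slide": [6, 40, 0], "angular": [0, 0, 0], "fingers": 0},
    {"slide": [12, 80, 0], "angular": [0, 0, 0], "fingers": 0},
    {"slide": [18, 120, 0], "angular": [0, 0, 0], "fingers": 0},
    {"slide": [24, 150, 0], "angular": [0, 0, 0], "fingers": 0},
    {"slide": [30, 172, 0], "angular": [0, 0, 0], "fingers": 0},
    {"slide": [30, 172, 0], "angular": [0, 0, 0], "fingers": 0}
  ]
}}

```text
clock: 14.85
tcp_pos: [0.49, 0.2848, 0.2555]
orientation: [0.0, 0.101, 0.995, 0.001]
wrist_force: [-0.1, -0.5, -0.1]
finger_gap: 0.0853
grip_force: 0.0
```

Run:
```python
from h import *
st=get_state(); print(st['tcp_pos'],2*np.degrees(np.arctan2(st['orientation'][2],st['orientation'][1])),st['joint_pos'],st['clock'])
p=shot('wrist','w7raw.png'); bright(p,'w7.png',.8)
for d in tip_of('lid',p)[:3]: print('lid',d['point'],d['p'],px2w(p,d['point'],0))
for n,z in dict(mouth=.14,bay=.045,latch_tab=.127,latch_pivot=.093).items():
    for d in tip_of(n,p)[:1]: print(n,d['point'],d['p'],px2w(p,d['point'],z))
t=shot('scene')
for d in tip_of('latch_tab',t)[:2]: print('scene tab',d['point'],d['p'],px2w(t,d['point'],.127))
```

```text
[0.4900188  0.2848396  0.25549046] 168.37215172691282 [0.38413412 0.29256462 0.0497779  1.32648133 0.00153422 0.58707952] 14.85
lid [248.6, 63.3] 0.75 [0.36761239 0.28131005 0.        ]
lid [275.8, 187.6] 0.66 [0.5106635  0.28279191 0.        ]
mouth [42.2, 299.7] 0.6 [0.53283108 0.0668239  0.14      ]
scene tab [262.3, 180.8] 0.59 [ 0.47596299 -0.06053704  0.127     ]
scene tab [276.3, 174.0] 0.54 [ 0.43512379 -0.05335243  0.127     ]
```

View pics/w7.png

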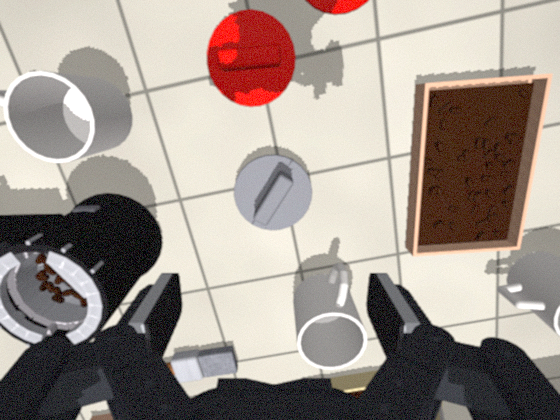

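The grey lid is at (272,192), with its bar running from about (263,220) to (286,170). The mug beyond it is at (330,320) and the red lids are above. I'll measure the lid centre and bar angle in code.

Run:
```python
from h import *
st=get_state(); p=shot('wrist'); q=shot('wrist'); r=shot('wrist')
im=(p['color'].astype(float)+q['color']+r['color'])/3
g=cv2.GaussianBlur(im.mean(2).astype(np.float32),(0,0),1.2)
# disc edge: ray search from guess
pts=[]
c0=w2px(p,[.5107,.2828,.022])
bg=np.abs(im[:,:,0]-im[:,:,2])  # table is yellowish, lid neutral
bg=cv2.GaussianBlur(bg.astype(np.float32),(0,0),1.5)
c=px2w(p,(272,192),.022)[:2]
hsv=cv2.cvtColor(im.astype('uint8'),cv2.COLOR_RGB2HSV)
for a in np.arange(0,360,5):
    prof=[]
    for rr in np.arange(.036,.058,.0005):
        u=w2px(p,[c[0]+rr*np.cos(np.radians(a)),c[1]+rr*np.sin(np.radians(a)),.022]); prof.append(cv2.getRectSubPix(g,(1,1),(float(u[0]),float(u[1])))[0,0])
    d=np.abs(np.gradient(prof)); k=d.argmax(); rr=.036+.0005*k
    pts.append([c[0]+rr*np.cos(np.radians(a)),c[1]+rr*np.sin(np.radians(a))])
pts=np.array(pts)
from scipy.optimize import least_squares
s=least_squares(lambda v:np.hypot(pts[:,0]-v[0],pts[:,1]-v[1])-.046,[*c],loss='soft_l1',f_scale=.001)
print('centre',s.x, 'res',np.median(np.abs(s.fun)))
# rectify at z=.05 around centre, 0.5mm/px, axes world x right, y up
N=161; out=np.zeros((N,N),np.float32)
mx=np.zeros((N,N),np.float32);my=mx.copy()
for i in range(N):
    for j in range(N):
        mx[i,j],my[i,j]=w2px(p,[s.x[0]+(j-80)*.0005,s.x[1]-(i-80)*.0005,.05])
o=cv2.remap(g,mx,my,cv2.INTER_LINEAR)
gx=cv2.Sobel(o,cv2.CV_32F,1,0);gy=-cv2.Sobel(o,cv2.CV_32F,0,1)
mag=np.hypot(gx,gy); yy,xx=np.mgrid[:N,:N]; msk=np.hypot(xx-80,yy-80)<64
ang=np.degrees(np.arctan2(gy,gx))%180
h,_=np.histogram(ang[msk],bins=60,range=(0,180),weights=mag[msk]**2); h=h/h.max()
print([(3*i,round(float(x),2)) for i,x in enumerate(h) if x>.15])
cv2.imwrite('pics/lidrect.png',o.astype('uint8'))
# template: search for 60x18 top rect (centre,angle) maximising edge contrast
best=[]
for A in np.arange(130,160,1.):
  e=np.array([np.cos(np.radians(A)),np.sin(np.radians(A))]); n=np.array([-e[1],e[0]])
  t=np.arange(-26,26.1,1)
  def prof(off): 
      P=t[:,None]*e+off*n; return cv2.remap(o,(80+2*P[:,0]).astype(np.float32)[None],(80-2*P[:,1]).astype(np.float32)[None],cv2.INTER_LINEAR).mean()
  pr=np.array([prof(x) for x in np.arange(-20,20.1,.5)]); d=np.gradient(pr)
  best.append((np.sort(np.abs(d))[-2:].sum(),A,np.arange(-20,20.1,.5)[np.argsort(-np.abs(d))[:4]],np.round(d[np.argsort(-np.abs(d))[:4]],1)))
for b in sorted(best,key=lambda b:-b[0])[:4]: print(b)
print(st['tcp_pos'])
```

```text
centre [0.50864784 0.27920722] res 0.0016428252791879441
[(42, 0.18), (45, 1.0), (48, 0.5)]
(np.float32(15.957069), np.float64(138.0), array([6.5, 7. , 6. , 7.5]), array([-8.1, -7.9, -7.7, -6.9], dtype=float32))
(np.float32(15.764313), np.float64(137.0), array([6.5, 7. , 6. , 7.5]), array([-8. , -7.8, -7.6, -6.8], dtype=float32))
(np.float32(15.716133), np.float64(139.0), array([6.5, 7. , 6. , 7.5]), array([-8. , -7.8, -7.6, -6.9], dtype=float32))
(np.float32(15.225342), np.float64(136.0), array([6.5, 7. , 6. , 5.5]), array([-7.7, -7.5, -7.4, -6.7], dtype=float32))
[0.49063901 0.27932    0.25545468]
```

Request:
{"method": "jog_arm", "body": {
  "moves": [
    {"slide": [-10, 3, 30], "angular": [0, 0, 7], "fingers": 0},
    {"slide": [-19, 6, 60], "angular": [0, 0, 14], "fingers": 0},
    {"slide": [-19, 6, 90], "angular": [0, 0, 21], "fingers": 0},
    {"slide": [-19, 6, 120], "angular": [0, 0, 28], "fingers": 0},
    {"slide": [-19, 6, 150], "angular": [0, 0, 31.4], "fingers": 0},
    {"slide": [-19, 6, 150], "angular": [0, 0, 31.4], "fingers": 0},
    {"slide": [-19, 6, 150], "angular": [0, 0, 31.4], "fingers": 0}
  ]
}}

```text
clock: 15.98
tcp_pos: [0.5089, 0.2815, 0.104]
orientation: [-0.002, 0.369, 0.93, -0.001]
wrist_force: [-0.0, 0.3, 0.6]
finger_gap: 0.0854
grip_force: 0.0
```

Run:
```python
from h import *
st=get_state(); print(st['tcp_pos'],2*np.degrees(np.arctan2(st['orientation'][2],st['orientation'][1])),totool(st,[.5103,.2815,.037]))
p=shot('wrist')
for n in('lid',):
  for d in tip_of(n,p)[:3]: print('lid',d['point'],d['p'],px2w(p,d['point'],0))
  for d in look_for(n,p)[:3]: print('lid',d['point'],d['p'],px2w(p,d['point'],0.03))
C=np.array(p['tool_from_camera']); g=cv2.GaussianBlur(p['color'].mean(2).astype(np.float32),(0,0),1)
# column profile across bar at its top plane, for several tool x
M=T(st)
for tx in(-.02,0,.02):
    row=[]
    for ty in np.arange(-.03,.0301,.002):
        u=w2px(p,(M@[tx,ty,st['tcp_pos'][2]-.05,1])[:3]); row.append(int(g[int(round(u[1])),int(round(u[0]))]) if 0<=u[1]<420 else -1)
    print(tx,row)
```

```text
[0.50886284 0.28147657 0.10398249] 136.72022141866094 [-1.1  1.3 67. ]
lid [129.5, 64.7] 0.8 [0.36680086 0.28146433 0.        ]
lid [276.7, 217.1] 0.74 [0.51259849 0.27951434 0.        ]
lid [119.6, 62.5] 0.94 [0.37263239 0.28526971 0.03      ]
lid [275.8, 221.7] 0.7 [0.50652255 0.28414371 0.03      ]
-0.02 [159, 137, 109, 107, 106, 106, 107, 107, 108, 108, 107, 87, 93, 107, 108, 109, 109, 109, 110, 95, 95, 109, 108, 110, 109, 109, 111, 110, 108, 126, 160]
0 [107, 107, 107, 108, 108, 108, 108, 110, 108, 81, 60, 69, 98, 107, 108, 109, 111, 111, 109, 92, 106, 111, 111, 112, 111, 112, 112, 111, 112, 112, 112]
0.02 [107, 108, 108, 108, 107, 109, 109, 109, 108, 80, 61, 75, 101, 104, 101, 96, 100, 67, 65, 57, 110, 112, 113, 112, 112, 113, 113, 112, 113, 113, 114]
```

Run:
```python
from h import *
st=get_state(); p=shot('wrist'); g=cv2.GaussianBlur(p['color'].mean(2).astype(np.float32),(0,0),.8); M=T(st)
def smp(tx,ty,z):
    u=w2px(p,(M@[tx,ty,st['tcp_pos'][2]-z,1])[:3]); return int(cv2.getRectSubPix(g,(1,1),(float(u[0]),float(u[1])))[0,0]) if 0<=u[1]<419 else -1
print('bar top along x', [(int(1000*x),smp(x,0.001,.05)) for x in np.arange(-.04,.042,.002)])
for ty in(-.02,.02): print('flange',ty,[(int(1000*x),smp(x,ty,.022)) for x in np.arange(-.056,-.03,.002)],[(int(1000*x),smp(x,ty,.022)) for x in np.arange(.03,.056,.002)])
for tx in(.0,.02): print('flange y',tx,[(int(1000*x),smp(tx,x,.022)) for x in np.arange(-.056,-.03,.002)],[(int(1000*x),smp(tx,x,.022)) for x in np.arange(.03,.056,.002)])
```

```text
bar top along x [(-40, 161), (-38, 162), (-36, 161), (-33, 162), (-31, 157), (-29, 111), (-27, 108), (-25, 108), (-23, 108), (-21, 108), (-19, 108), (-17, 109), (-15, 108), (-13, 109), (-11, 110), (-9, 109), (-7, 110), (-5, 110), (-3, 110), (-1, 111), (0, 111), (2, 111), (4, 111), (6, 111), (8, 112), (10, 111), (12, 112), (14, 113), (16, 111), (18, 112), (20, 112), (22, 87), (24, 61), (26, 58), (28, 47), (30, 44), (32, 45), (34, 55), (36, 62), (38, 62), (40, 61)]
flange -0.02 [(-56, 158), (-54, 159), (-52, 159), (-49, 158), (-47, 160), (-45, 158), (-43, 126), (-41, 107), (-39, 106), (-37, 107), (-35, 107), (-33, 106), (-31, 106)] [(30, 100), (32, 69), (34, 60), (36, 61), (38, 61), (40, 54), (42, 57), (44, 78), (46, 92), (48, 95), (50, 95), (52, 94), (54, 95)]
flange 0.02 [(-56, 164), (-54, 164), (-52, 165), (-49, 165), (-47, 166), (-45, 166), (-43, 166), (-41, 156), (-39, 119), (-37, 108), (-35, 108), (-33, 109), (-31, 110)] [(30, 61), (32, 61), (34, 61), (36, 59), (38, 61), (40, 55), (42, 69), (44, 89), (46, 92), (48, 94), (50, 94), (52, 93), (54, 94)]
flange y 0.0 [(-56, 157), (-54, 156), (-52, 156), (-49, 152), (-47, 109), (-45, 104), (-43, 105), (-41, 106), (-39, 106), (-37, 106), (-35, 105), (-33, 107), (-31, 107)] [(30, 112), (32, 112), (34, 112), (36, 113), (38, 114), (40, 111), (42, 133), (44, 157), (46, 157), (48, 158), (50, 157), (52, 155), (54, 157)]
flange y 0.02 [(-56, 158), (-54, 157), (-52, 158), (-49, 158), (-47, 157), (-45, 110), (-43, 91), (-41, 96), (-39, 106), (-37, 107), (-35, 106), (-33, 108), (-31, 107)] [(30, 61), (32, 76), (34, 110), (36, 121), (38, 154), (40, 156), (42, 156), (44, 155), (46, 154), (48, 155), (50, 155), (52, 155), (54, 155)]
```

Request:
{"method": "jog_arm", "body": {
  "moves": [
    {"slide": [0, -0.5, 30], "angular": [0, 0, 0], "fingers": 0},
    {"slide": [0, -0.5, 55], "angular": [0, 0, 0], "fingers": 0.2},
    {"slide": [0, -0.5, 66], "angular": [0, 0, 0], "fingers": 0.3},
    {"slide": [0, -0.5, 66], "angular": [0, 0, 0], "fingers": 0.5},
    {"slide": [0, -0.5, 66], "angular": [0, 0, 0], "fingers": 0.8},
    {"slide": [0, -0.5, 66], "angular": [0, 0, 0], "fingers": 1},
    {"slide": [0, -0.5, 66], "angular": [0, 0, 0], "fingers": 1},
    {"slide": [0, -0.5, 66], "angular": [0, 0, 0], "fingers": 1},
    {"slide": [0, -0.5, 66], "angular": [0, 0, 0], "fingers": 1}
  ],
  "squeeze": 60
}}

```text
clock: 16.93
tcp_pos: [0.5116, 0.2826, 0.0413]
orientation: [0.002, 0.369, 0.929, 0.001]
wrist_force: [0.6, 0.2, 5.9]
finger_gap: 0.0164
grip_force: 61.0
```

Run:
```python
from h import *
st=get_state(); print(st['tcp_pos'],st['orientation'],2*np.degrees(np.arctan2(st['orientation'][2],st['orientation'][1])),st['wrist_force'],st['ft_torque'],st['joint_pos'],totool(st,[.532,.067,.26]))
```

```text
[0.51156927 0.28259457 0.0413187 ] [0.0015204  0.36944158 0.92925171 0.00136475] 136.637540531422 [0.5515961  0.18259031 5.94833984] [-0.01295481  0.11919114  0.0027195 ] [ 3.67402956e-01  4.62475236e-01 -2.51728742e-01  8.52506617e-01
 -5.84801328e-05  1.12422053e+00] [-163.3 -141.9 -218.9]
```

Request:
{"method": "jog_arm", "body": {
  "moves": [
    {"slide": [0, 0, -20], "angular": [0, 0, 0], "fingers": 1},
    {"slide": [0, 0, -60], "angular": [0, 0, 0], "fingers": 1},
    {"slide": [0, 0, -100], "angular": [0, 0, -5], "fingers": 1},
    {"slide": [-12, -4, -138], "angular": [0, 0, -10], "fingers": 1},
    {"slide": [-35, -11, -170], "angular": [0, 0, -15], "fingers": 1},
    {"slide": [-67, -21, -192], "angular": [0, 0, -20], "fingers": 1},
    {"slide": [-104, -32, -204], "angular": [0, 0, -25], "fingers": 1},
    {"slide": [-142, -44, -212], "angular": [0, 0, -29], "fingers": 1},
    {"slide": [-178, -55, -219], "angular": [0, 0, -33.4], "fingers": 1},
    {"slide": [-211, -66, -219], "angular": [0, 0, -33.4], "fingers": 1}
  ]
}}

```text
clock: 17.77
tcp_pos: [0.6195, 0.0871, 0.2607]
orientation: [0.002, 0.085, 0.996, 0.0]
wrist_force: [0.7, 0.7, -1.0]
finger_gap: 0.0166
grip_force: 60.0
```

Request:
{"method": "jog_arm", "body": {
  "moves": [
    {"slide": [0, 0, 0], "angular": [0, 0, 0], "fingers": 1},
    {"slide": [0, 0, 0], "angular": [0, 0, 0], "fingers": 1},
    {"slide": [0, 0, 0], "angular": [0, 0, 0], "fingers": 1}
  ]
}}

```text
clock: 18.02
tcp_pos: [0.6175, 0.0889, 0.258]
orientation: [-0.001, 0.087, 0.996, 0.0]
wrist_force: [0.0, -0.6, -1.9]
finger_gap: 0.0163
grip_force: 59.9
```

Run:
```python
from h import *
from scipy.optimize import least_squares
st=get_state(); print(st['tcp_pos'],2*np.degrees(np.arctan2(st['orientation'][2],st['orientation'][1])),st['clock'],st['wrist_force'],st['finger_gap'])
p=shot('wrist','w8.png')
for n,z in dict(mouth=.14,bay=.045,latch_tab=.127,latch_pivot=.093,lid=.219).items():
    for d in tip_of(n,p)[:2]: print(n,np.round(d['point']),round(d['p'],2),px2w(p,d['point'],z))
g=cv2.GaussianBlur(p['color'].mean(2).astype(np.float32),(0,0),1)
c=np.array([.5325,.067])
def prof(c,rs,a,z=.14):
    return np.array([cv2.getRectSubPix(g,(1,1),tuple(map(float,w2px(p,[c[0]+r*np.cos(a),c[1]+r*np.sin(a),z]))))[0,0] for r in rs])
A=np.radians(np.arange(0,360,4)); rs=np.arange(.026,.066,.001)
for a in np.radians(np.arange(0,360,30)): print(int(np.degrees(a)),prof(c,rs[::2],a).astype(int).tolist())
```

```text
[0.61753331 0.08893452 0.25799476] 169.98222435608668 18.0167 [ 0.04291542 -0.56393069 -1.86695042] 0.016349687091628876
mouth [225. 106.] 0.65 [0.53495294 0.06601345 0.14      ]
latch_tab [56. 56.] 0.88 [ 0.47925885 -0.05045013  0.127     ]
latch_pivot [ 89. 138.] 0.83 [ 0.54003064 -0.06607083  0.093     ]
lid [276. 249.] 0.79 [0.61718337 0.08923795 0.219     ]
0 [114, 113, 110, 108, 94, 99, 123, 123, 123, 82, 15, 16, 18, 17, 38, 157, 198, 198, 189, 133, 77]
29 [42, 34, 18, 14, 16, 28, 88, 117, 116, 115, 117, 118, 105, 37, 27, 140, 197, 198, 197, 197, 197]
59 [17, 22, 81, 108, 110, 110, 107, 118, 118, 116, 118, 119, 105, 36, 23, 91, 123, 170, 200, 201, 201]
90 [18, 18, 17, 17, 21, 16, 60, 118, 119, 116, 119, 121, 101, 29, 26, 97, 118, 117, 118, 117, 120]
119 [21, 58, 97, 97, 97, 92, 93, 123, 119, 118, 121, 122, 93, 26, 34, 106, 115, 114, 114, 113, 113]
150 [20, 20, 24, 64, 81, 91, 112, 123, 119, 116, 100, 89, 55, 22, 50, 112, 113, 112, 111, 111, 111]
180 [77, 162, 158, 102, 126, 186, 138, 116, 101, 29, 21, 33, 31, 32, 70, 113, 148, 184, 185, 185, 184]
210 [35, 89, 90, 91, 165, 125, 188, 194, 189, 193, 195, 182, 58, 29, 88, 149, 198, 205, 205, 204, 204]
239 [130, 76, 69, 82, 118, 94, 181, 198, 191, 191, 194, 185, 77, 30, 23, 18, 20, 24, 27, 27, 27]
270 [92, 74, 74, 87, 119, 95, 174, 215, 209, 208, 203, 194, 112, 32, 28, 29, 29, 29, 28, 29, 30]
300 [111, 90, 82, 87, 113, 103, 150, 218, 218, 213, 208, 206, 147, 41, 91, 190, 201, 201, 201, 201, 201]
330 [27, 40, 84, 86, 91, 108, 131, 199, 198, 197, 200, 203, 164, 54, 67, 175, 200, 200, 200, 199, 198]
```

Run:
```python
from h import *
from scipy.optimize import least_squares
st=get_state(); print(st['tcp_pos']); P=[shot('wrist') for _ in range(3)]; p=P[0]
col=np.mean([q['color'].astype(float) for q in P],0)
g=cv2.GaussianBlur(col.mean(2).astype(np.float32),(0,0),.8)
def s(x,y,z): return cv2.getRectSubPix(g,(1,1),tuple(map(float,w2px(p,[x,y,z]))))[0,0]
c=np.array([.5335,.0665]); rs=np.arange(.044,.057,.0005)
for it in range(2):
    pts=[]
    for a in np.radians(np.arange(0,360,4)):
        pr=np.array([s(c[0]+r*np.cos(a),c[1]+r*np.sin(a),.14) for r in rs]); d=np.gradient(pr); k=d.argmin()
        if d[k]<-7 and pr[:6].min()>80: pts.append([c[0]+rs[k]*np.cos(a),c[1]+rs[k]*np.sin(a)])
    pts=np.array(pts); o=least_squares(lambda v:np.hypot(pts[:,0]-v[0],pts[:,1]-v[1])-v[2],[*c,.05],loss='soft_l1',f_scale=.0005); c=o.x[:2]
    print('outer',o.x,len(pts),np.median(abs(o.fun)))
# bore edge: dark->bright rising, r .034-.042
rb=np.arange(.033,.043,.0005); pts=[]
for a in np.radians(np.arange(0,360,4)):
    pr=np.array([s(c[0]+r*np.cos(a),c[1]+r*np.sin(a),.14) for r in rb]); d=np.gradient(pr); k=d.argmax()
    if d[k]>8: pts.append([c[0]+rb[k]*np.cos(a),c[1]+rb[k]*np.sin(a)])
pts=np.array(pts); o=least_squares(lambda v:np.hypot(pts[:,0]-v[0],pts[:,1]-v[1])-v[2],[*c,.038],loss='soft_l1',f_scale=.0005); print('bore',o.x,len(pts),np.median(abs(o.fun)))
for r in(.043,.045):
    v=[int(s(c[0]+r*np.cos(a),c[1]+r*np.sin(a),.14)) for a in np.radians(np.arange(-40,41,2))]; print(r,'around 0',list(zip(range(-40,41,2),v)))
    v=[int(s(c[0]+r*np.cos(a),c[1]+r*np.sin(a),.14)) for a in np.radians(np.arange(140,221,2))]; print(r,'around 180',list(zip(range(140,221,2),v)))
```

```text
[0.61748119 0.09018978 0.25835102]
outer [0.53322502 0.06757078 0.050344  ] 72 0.00016451808979701596
outer [0.53322093 0.06760517 0.05037727] 72 0.00014587353831907457
bore [0.53338483 0.06685973 0.037137  ] 75 0.000873839567948835
0.043 around 0 [(-40, 196), (-38, 196), (-36, 195), (-34, 195), (-32, 196), (-30, 194), (-28, 161), (-26, 130), (-24, 127), (-22, 95), (-20, 50), (-18, 48), (-16, 54), (-14, 61), (-12, 74), (-10, 85), (-8, 77), (-6, 74), (-4, 97), (-2, 97), (0, 90), (2, 93), (4, 100), (6, 115), (8, 116), (10, 114), (12, 114), (14, 115), (16, 113), (18, 114), (20, 114), (22, 113), (24, 114), (26, 114), (28, 114), (30, 114), (32, 114), (34, 114), (36, 114), (38, 114), (40, 115)]
0.043 around 180 [(140, 118), (142, 117), (144, 117), (146, 117), (148, 117), (150, 116), (152, 121), (154, 124), (156, 117), (158, 114), (160, 120), (162, 160), (164, 190), (166, 147), (168, 173), (170, 186), (172, 170), (174, 149), (176, 138), (178, 117), (180, 85), (182, 148), (184, 185), (186, 129), (188, 164), (190, 190), (192, 190), (194, 189), (196, 189), (198, 188), (200, 188), (202, 188), (
[... 359 characters left out ...]
17), (4, 27), (6, 58), (8, 96), (10, 115), (12, 115), (14, 116), (16, 116), (18, 115), (20, 116), (22, 116), (24, 117), (26, 116), (28, 116), (30, 116), (32, 116), (34, 116), (36, 116), (38, 116), (40, 116)]
0.045 around 180 [(140, 120), (142, 120), (144, 120), (146, 119), (148, 120), (150, 119), (152, 100), (154, 63), (156, 27), (158, 22), (160, 21), (162, 31), (164, 45), (166, 32), (168, 33), (170, 27), (172, 16), (174, 12), (176, 12), (178, 12), (180, 15), (182, 40), (184, 61), (186, 73), (188, 150), (190, 193), (192, 193), (194, 193), (196, 193), (198, 194), (200, 193), (202, 194), (204, 205), (206, 199), (208, 192), (210, 192), (212, 192), (214, 192), (216, 192), (218, 194), (220, 211)]
```

Request:
{"method": "jog_arm", "body": {
  "moves": [
    {"slide": [30, -14, 0], "angular": [0, 0, 0], "fingers": 1},
    {"slide": [60, -28, 0], "angular": [0, 0, 0], "fingers": 1},
    {"slide": [79, -36, 15], "angular": [0, 0, 0], "fingers": 1},
    {"slide": [79, -36, 40], "angular": [0, 0, 0], "fingers": 1},
    {"slide": [79, -36, 60], "angular": [0, 0, 0], "fingers": 1},
    {"slide": [79, -36, 68], "angular": [0, 0, 0], "fingers": 1},
    {"slide": [79, -36, 68], "angular": [0, 0, 0], "fingers": 1},
    {"slide": [79, -36, 68], "angular": [0, 0, 0], "fingers": 1}
  ]
}}

```text
clock: 19.13
tcp_pos: [0.5341, 0.0674, 0.1905]
orientation: [-0.0, 0.087, 0.996, -0.0]
wrist_force: [0.8, 0.3, -1.8]
finger_gap: 0.0167
grip_force: 60.0
```

Run:
```python
from h import *
import time
S=[]
st=get_state(); S.append(st['tcp_pos']); p=shot('wrist','w9.png'); st=get_state(); S.append(st['tcp_pos'])
print(np.round(S,4),2*np.degrees(np.arctan2(st['orientation'][2],st['orientation'][1])),totool(st,[.5332,.0676,.19]),st['wrist_force'])
```

```text
[[0.5341 0.0674 0.1905]
 [0.5347 0.0674 0.1912]] 170.0445756863566 [ 1.5 -0.   1.2] [ 0.03439508 -0.09426218 -1.40229906]
```

Request:
{"method": "jog_arm", "body": {
  "moves": [
    {"slide": [1.2, 0, 4], "angular": [0, 0, 0], "fingers": 1},
    {"slide": [1.2, 0, 8], "angular": [0, 0, 0], "fingers": 1},
    {"slide": [1.2, 0, 11], "angular": [0, 0, 0], "fingers": 1},
    {"slide": [1.2, 0, 14], "angular": [0, 0, 0], "fingers": 1},
    {"slide": [1.2, 0, 14], "angular": [0, 0, 0], "fingers": 1}
  ]
}}

```text
clock: 19.6
tcp_pos: [0.5332, 0.068, 0.1799]
orientation: [0.002, 0.087, 0.996, 0.0]
wrist_force: [-8.8, 2.5, 19.0]
finger_gap: 0.0167
grip_force: 63.3
```

Run:
```python
from h import *
for i in range(2):
    st=get_state(); print(st['tcp_pos'],st['wrist_force'],st['ft_torque'],st['orientation']); read_camera('wrist')
```

```text
[0.53322801 0.06805    0.17994338] [-8.78611284  2.54076876 19.00401588] [-0.00584904  1.41779857 -0.04666909] [1.94514806e-03 8.65319031e-02 9.96247125e-01 3.35677095e-04]
[0.53318599 0.06806556 0.17995642] [-8.98308481  2.67412181 19.54810819] [ 0.05677347  1.36484875 -0.0605526 ] [1.94086152e-03 8.65082035e-02 9.96249193e-01 3.30355482e-04]
```

Request:
{"method": "jog_arm", "body": {
  "moves": [
    {"slide": [0, 0, -5], "angular": [0, 0, 0], "fingers": 1},
    {"slide": [1.4, 1, -5], "angular": [0, 0, 0], "fingers": 1},
    {"slide": [1.4, 1, -5], "angular": [0, 0, 0], "fingers": 1},
    {"slide": [1.4, 1, -2], "angular": [0, 0, 0], "fingers": 1},
    {"slide": [1.4, 1, 0], "angular": [0, 0, 0], "fingers": 1},
    {"slide": [1.4, 1, 0], "angular": [0, 0, 0], "fingers": 1}
  ]
}}

```text
clock: 20.2
tcp_pos: [0.5308, 0.0687, 0.1748]
orientation: [-0.001, 0.087, 0.996, -0.0]
wrist_force: [0.6, -0.4, -1.1]
finger_gap: 0.0164
grip_force: 60.2
```

```bash
cat >> h.py <<'E'
def contact():
    st=get_state(); F=np.array(st['wrist_force']);M=np.array(st['ft_torque']); rz=-.235
    F=F+[0,0,1.2]
    rx=(rz*F[0]-M[1])/F[2]; ry=(M[0]+rz*F[1])/F[2]
    print('tcp',np.round(st['tcp_pos'],4),'F',np.round(F,1),'M',np.round(M,2),'contact mm',np.round([1000*rx,1000*ry],0),'yaw',2*np.degrees(np.arctan2(st['orientation'][2],st['orientation'][1])),'gap',st['finger_gap'],st['clock'])
E
python3 -c "
from h import *
contact()"
```

```text
tcp [0.5308 0.0687 0.1748] F [ 0.6 -0.4  0.1] M [0.01 0.01 0.  ] contact mm [-1579.  1122.] yaw 170.029147229673 gap 0.01640127420150864 20.2
```

It's in the bore. Lowering until the flange rests on the collar.

Request:
{"method": "jog_arm", "body": {
  "moves": [
    {"slide": [0, 0, 3], "angular": [0, 0, 0], "fingers": 1},
    {"slide": [0, 0, 6], "angular": [0, 0, 0], "fingers": 1},
    {"slide": [0, 0, 8.5], "angular": [0, 0, 0], "fingers": 1},
    {"slide": [0, 0, 10.5], "angular": [0, 0, 0], "fingers": 1},
    {"slide": [0, 0, 10.5], "angular": [0, 0, 0], "fingers": 1}
  ]
}}

```text
clock: 20.62
tcp_pos: [0.5314, 0.0687, 0.1656]
orientation: [-0.0, 0.087, 0.996, -0.0]
wrist_force: [0.0, -1.0, -0.5]
finger_gap: 0.0165
grip_force: 60.1
```

```bash
python3 -c "
from h import *
contact()"
```

```text
tcp [0.5314 0.0687 0.1656] F [ 0.  -1.   0.7] M [-0.04 -0.01  0.04] contact mm [ 10. 265.] yaw 170.03136182547664 gap 0.016513919648924433 20.6167
```

Request:
{"method": "jog_arm", "body": {
  "moves": [
    {"slide": [0, 0, 1], "angular": [0, 0, 0], "fingers": 1},
    {"slide": [0, 0, 2.5], "angular": [0, 0, 0], "fingers": 1},
    {"slide": [0, 0, 2.5], "angular": [0, 0, 0], "fingers": 1}
  ]
}}

```text
clock: 20.87
tcp_pos: [0.5317, 0.0686, 0.1652]
orientation: [0.001, 0.087, 0.996, -0.0]
wrist_force: [-5.9, -1.8, 12.2]
finger_gap: 0.0169
grip_force: 61.9
```

```bash
python3 -c "
from h import *
contact()"
```

```text
tcp [0.5317 0.0686 0.1652] F [-5.9 -1.8 13.4] M [0.14 1.07 0.07] contact mm [24. 43.] yaw 170.03416369215705 gap 0.01692210329591488 20.8667
```

Seated at the predicted height. I firm up the grip and twist clockwise.

Request:
{"method": "jog_arm", "body": {
  "moves": [
    {"slide": [0, 0, -1.5], "angular": [0, 0, 0], "fingers": 1},
    {"slide": [0, 0, -1.5], "angular": [0, 0, 0], "fingers": 1},
    {"slide": [-0.1, 0.1, -1.5], "angular": [0, 0, 4], "fingers": 1},
    {"slide": [-0.2, 0.2, -1.5], "angular": [0, 0, 8], "fingers": 1},
    {"slide": [-0.2, 0.3, -1.5], "angular": [0, 0, 12], "fingers": 1},
    {"slide": [-0.3, 0.4, -1.5], "angular": [0, 0, 16], "fingers": 1},
    {"slide": [-0.4, 0.5, -1.5], "angular": [0, 0, 20], "fingers": 1},
    {"slide": [-0.4, 0.5, -1.5], "angular": [0, 0, 20], "fingers": 1}
  ],
  "squeeze": 100
}}

```text
clock: 21.53
tcp_pos: [0.5322, 0.0695, 0.1654]
orientation: [0.0, 0.26, 0.966, 0.0]
wrist_force: [-1.6, 0.5, 5.2]
finger_gap: 0.0157
grip_force: 98.6
```

```bash
python3 -c "
from h import *
contact()"
```

```text
tcp [0.5322 0.0695 0.1654] F [-1.6  0.5  6.4] M [0.33 0.34 0.11] contact mm [ 7. 33.] yaw 149.89428234647872 gap 0.015733346641847067 21.5333
```

Request:
{"method": "jog_arm", "body": {
  "moves": [
    {"slide": [-0.1, 0.1, 0], "angular": [0, 0, 4], "fingers": 1},
    {"slide": [-0.1, 0.2, 0], "angular": [0, 0, 8], "fingers": 1},
    {"slide": [-0.2, 0.2, 0], "angular": [0, 0, 11.5], "fingers": 1},
    {"slide": [-0.2, 0.2, 0], "angular": [0, 0, 11.5], "fingers": 1},
    {"slide": [-0.2, 0.2, 0], "angular": [0, 0, 11.5], "fingers": 1}
  ]
}}

```text
clock: 21.95
tcp_pos: [0.5325, 0.0696, 0.1654]
orientation: [0.0, 0.354, 0.935, 0.001]
wrist_force: [-2.7, 0.6, 6.1]
finger_gap: 0.0158
grip_force: 98.7
```

Run:
```python
from h import *
contact()
p=shot('wrist')
g=cv2.GaussianBlur(p['color'].mean(2).astype(np.float32),(0,0),.7)
c=[.5332,.0676]
for r,z in((.052,.14),(.0535,.14),(.052,.136)):
    print(r,z,[(int(a),int(cv2.getRectSubPix(g,(1,1),tuple(map(float,w2px(p,[c[0]+r*np.cos(np.radians(a)),c[1]+r*np.sin(np.radians(a)),z]))))[0,0])) for a in range(96,196,3)])
for n,z in dict(latch_tab=.127,latch_pivot=.093,lid=.124).items():
    for d in tip_of(n,p)[:1]: print(n,np.round(d['point']),round(d['p'],2),px2w(p,d['point'],z))
contact()
```

```text
tcp [0.5325 0.0696 0.1654] F [-2.7  0.6  7.3] M [0.39 0.29 0.07] contact mm [47. 35.] yaw 138.54987675369833 gap 0.01579596440018031 21.95
0.052 0.14 [(96, 18), (99, 18), (102, 18), (105, 18), (108, 36), (111, 42), (114, 36), (117, 16), (120, 16), (123, 16), (126, 19), (129, 20), (132, 18), (135, 18), (138, 17), (141, 20), (144, 17), (147, 18), (150, 17), (153, 22), (156, 20), (159, 20), (162, 14), (165, 18), (168, 20), (171, 18), (174, 19), (177, 20), (180, 21), (183, 18), (186, 17), (189, 20), (192, 18), (195, 18)]
0.0535 0.14 [(96, 16), (99, 20), (102, 20), (105, 17), (108, 63), (111, 80), (114, 41), (117, 38), (120, 18), (123, 24), (126, 20), (129, 18), (132, 20), (135, 20), (138, 27), (141, 33), (144, 19), (147, 22), (150, 21), (153, 16), (156, 18), (159, 19), (162, 15), (165, 19), (168, 32), (171, 20), (174, 18), (177, 17), (180, 20), (183, 16), (186, 17), (189, 19), (192, 18), (195, 14)]
0.052 0.136 [(96, 19), (99, 18), (102, 17), (105, 16), (108, 42), (111, 41), (114, 36), (117, 20), (120, 20), (123, 18), (126, 18), (129, 19), (132, 16), (135, 18), (138, 19), (141, 19), (144, 21), (147, 18), (150, 17), (153, 21), (156, 19), (159, 17), (162, 18), (165, 18), (168, 21), (171, 16), (174, 18), (177, 19), (180, 21), (183, 17), (186, 19), (189, 17), (192, 19), (195, 18)]
latch_tab [ 72. 309.] 0.88 [ 0.48054948 -0.05020134  0.127     ]
lid [276. 251.] 0.95 [0.53493776 0.0682644  0.124     ]
tcp [0.5325 0.0696 0.1654] F [-1.7  1.4  7.4] M [0.4  0.31 0.09] contact mm [14.  9.] yaw 138.55873220923925 gap 0.015864081477994185 22.15
```

The rib marks show up at 110° (lock), 139.5° (pulse) and 169° (entry), and the bar is at 138.5°. I add a touch for the carrier's play, settle, and check.

Request:
{"method": "jog_arm", "body": {
  "moves": [
    {"slide": [0, 0, 0], "angular": [0, 0, 1.5], "fingers": 1},
    {"slide": [0, 0, 0], "angular": [0, 0, 1.5], "fingers": 1},
    {"slide": [0, 0, 0], "angular": [0, 0, 1.5], "fingers": 1},
    {"slide": [0, 0, 0], "angular": [0, 0, 1.5], "fingers": 1}
  ]
}}

```text
clock: 22.48
tcp_pos: [0.5325, 0.0697, 0.1654]
orientation: [0.0, 0.366, 0.931, 0.001]
wrist_force: [-3.3, 0.5, 6.3]
finger_gap: 0.016
grip_force: 98.7
```

Run:
```python
from h import *
contact()
t=shot('top')
for d in tip_of('latch_tab',t)[:1]+tip_of('battery',t)[:2]: print(d['point'],d['p'],px2w(t,d['point'],.127))
for n in('mug2','spoon','jar','brush','tray0'):
    for d in tip_of(n,t)[:3]: print(n,round(d['p'],2),np.round(px2w(t,d['point'],0),3))
contact()
```

```text
tcp [0.5325 0.0697 0.1654] F [-3.3  0.5  7.5] M [0.35 0.28 0.11] contact mm [65. 30.] yaw 137.0625121980493 gap 0.015959968830044854 22.4833
[301.9, 202.8] 0.57 [ 0.48998617 -0.03902206  0.127     ]
[204.4, 150.4] 0.63 [0.65800324 0.29018398 0.127     ]
[297.7, 197.7] 0.52 [ 0.50656599 -0.02485267  0.127     ]
mug2 0.89 [ 0.717 -0.307  0.   ]
mug2 0.7 [0.685 0.306 0.   ]
spoon 0.53 [ 0.378 -0.129  0.   ]
jar 0.88 [ 0.604 -0.465  0.   ]
jar 0.31 [ 0.534 -0.027  0.   ]
brush 0.71 [0.735 0.083 0.   ]
tray0 0.92 [0.537 0.509 0.   ]
tcp [0.5325 0.0697 0.1654] F [-2.3  1.7  6.9] M [0.39 0.36 0.15] contact mm [25.  0.] yaw 137.06643593738283 gap 0.016005794933397623 22.8833
```

```bash
python3 -c "
from h import *
print(hand_in())"
```

```text
the job is handed in; nothing more can be done
None
```

I seated the battery, shut the latch, and handed in with the lid still gripped and held about 33° clockwise, roughly at the pulse rib and well short of the click; I touched no bystander, but no verdict came back.

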